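# Serve sugar lumps from the locked drawer

### The job

Unlock the little oak drawer unit: put the green-headed key all the way into the brass lock on its top, turn it clockwise to the stop, and pull the drawer well open. Using the tongs, never the bare fingers, put every sugar lump from the drawer into the blue dish, then stand the tongs back in their dark wooden rest. Finally push the drawer fully shut, lock it by turning the key back, and leave the key in the lock; do not disturb the crock, jar and tin.

Things in the scene. Friction and masses are not known exactly. Their poses are not given: they have to be found in the camera images.
- unit: Sizes in mm. Fixed oak drawer unit, 170 deep x 196 wide x 85 high, one white-fronted drawer, brass lock case (44 x 44, 28 high) on top. Origin: bottom centre of its front face; x points from the front into the unit, y along its width, z up. The drawer slides out along -x; the unit's roof covers x 0 to 170.
- keyhole (a point): Centre of the keyhole in the flat top plate of the lock case, 55 behind the unit's front, 113 above the counter; axes as the unit. Slot 22.5 along x, 7.5 along y in the fixed plate, 10 thick; a turning plug below has a like slot (22 x 7). The key turns only with its collar down on the plate (bit wholly below it), and comes out only with the plug at 0.
- lock (a joint): Lock plug: 0 locked, 1.25 at the stop, growing as the key turns clockwise seen from above. Friction 0.04 Nm, stays where left. The key has 0.1 rad of play in the plug: turn it some 1.35 from the slot's direction to reach the stop, and back past 0 likewise. It lifts a hidden bolt: the drawer is free from about 1.0; at 0 a shut drawer is barred.
- drawer (a joint): How far the drawer is out: 0 shut, 0.14 at the open stop; friction about 1.2 N, stays where left. Inside 160 wide (y); when shut it spans x 4 to 155 behind the unit's front. Walls 5 thick, tops 56 above the counter. A brass keeper (10 x 28, top at height 56) stands behind the middle of the drawer front, at x 32 to 42 when shut.
- handle (a point): Middle of the drawer's brass bar handle: about 10 thick, 100 long along the unit's y, 35 in front of the drawer's white front, 45 above the counter, 40 below the unit's top. Moves with the drawer. Pinch it from above with the fingers closing along x.
- drawer_floor (a point): Centre of the drawer's inner floor, 12 above the counter; moves with the drawer; axes as the unit.
- key: Loose key, 50 g, upright in its stand at the start, head up. Origin: lower end of the bit, on the axis. From there up: brass bit 20 (x) x 5 (y), height 0 to 14; round neck 6 thick to 26; collar 26 across, 26 to 30; green head 26 (x) x 10 (y), 30 to 66. Fully in the lock its origin is 26 below keyhole, its x along the slot. A half turn about z is the same.
- key_head (a point): Point on the key's axis 53 above its origin: the height to hold the head so that the fingertips clear the collar; fingers close along the key's y.
- keystand: Fixed wooden block 54 (x) x 44 (y) x 34 high, with a slot (24 along x, 9 along y) in which the key stands 26 deep; origin bottom centre.
- tongs: Loose spring tongs, 90 g, 122 tall, upright in the rest at the start, tips down. Origin: midway between the open tips, at their lower ends; z up. Two flat steel arms 14 wide (x), 4 thick (y), joined at the top by a bridge (116 to 122 up); 44 wide over the arms along y. Green tips, the lowest 16, leave a gap of 30.
- tongs_grip (a point): Point midway between the tongs' arms, 85 above the tips: hold both arms here from above, fingers closing along the tongs' y. Squeezed by about 3 the tongs are held, open; squeezed by 10 they hold a lump.
- tongs_b (a joint): Travel of the tongs' +y arm, which slides straight and parallel towards the other: 0 open, -0.010 with a lump between the tips, -0.020 at the stop. Its spring pushes it open with 6 N at 0, plus 300 N/m.
- rest: Fixed dark wooden tongs rest, 38 (x) x 74 (y) x 50 high; pocket 22 (x) x 56 (y), its floor 6 above the counter. Origin bottom centre. The tongs stand in it with their y along its y.
- dish: Loose blue square serving dish, 140 x 140 x 32 high, walls and floor about 6 thick, 450 g; origin bottom centre. It may be shifted by a knock.
- lump0: loose brown sugar lump, a 20 cube of 14 g, origin bottom centre, lying on the drawer floor at the start; may be absent.
- lump1: loose white sugar lump, a 20 cube of 14 g, origin bottom centre, lying on the drawer floor at the start; may be absent.
- lump2: loose brown sugar lump, a 20 cube of 14 g, origin bottom centre, lying on the drawer floor at the start; may be absent.
- lump3: loose white sugar lump, a 20 cube of 14 g, origin bottom centre, lying on the drawer floor at the start; may be absent.
- crock: loose brown glazed crock, about 110 across, 125 high; origin bottom centre; a bystander to leave alone.
- jar: loose amber glass jar, 64 across, 90 high; origin bottom centre; a bystander to leave alone.
- tin: loose white tin with a brass lid, 78 x 78 x 110 high; origin bottom centre; a bystander to leave alone.
There are look-alikes about, which are no part of the job. Of the things that look like the tongs, the middle-sized one is meant.

How it is judged:
By the outcome, as a careful person would: the job done as asked, in the order asked, and still so for the second after the job is handed in, with the robot touching nothing.
Of lump0, lump1, lump2, lump3 only 2 to 4 are there at a start; the rules pass over those that are not, and their reading is None.
At some moment in a run one of dish may be knocked a few centimetres aside while the robot is not near it.
It also fails if it takes over 210 s, if anything falls off the work surface, if the arm or the gripper's body presses on something with over 40 N, if the wrist force passes 120 N, or if a joint passes its speed limit or range.

### The arm

A 6-joint arm with a two-finger parallel gripper is mounted at the origin on the work surface. World frame = base frame: x ahead of the robot, y to its left, z up, the work surface at z = 0. Lengths are in m, angles in rad, forces in N, time in s.
With the tool pointing down it reaches from about 0.35 to 0.775 m from the base axis. Payload 5.5 kg.
Tool frame: the origin (TCP) lies on the centre line of the jaws, within the pads' length; the fingertips stand 11 mm ahead of it and the grasp point (between the pads) lies 8 mm behind it; z points along the fingers, y is the direction in which the jaws open and shut (so a half turn about z gives the same grasp; the last joint's range is limited). The gripper opens to 85 mm and grips with 20 to 120 N. Pads are 22 mm wide; open, the fingers measure 114 mm over their backs; the gripper's body (76 mm by 85 mm) begins 54 mm behind the grasp point. The pads swing forward as they close: fully open they stand 13 mm farther back than shut.
Start: joints at [1.182, 0.313, 0.046, 1.304, 0, 1.431], TCP at [0.142, 0.557, 0.216] pointing down, gripper open.
Joint ranges: [-2.76, 2.76], [-0.86, 1.69], [-1.03, 1.26], [-2.2, 2.34], [-1.47, 1.5], [-3.14, 3.14]. Speed limits (rad/s): [2.57, 2.57, 3.14, 3.14, 3.14, 3.14].

### API

Orientations are given as a unit quaternion [x, y, z, w].
In Python, from plant import bot gives the robot as it stands. The module is installed in compiled form; this text tells all that it offers.
- The arm moves only by the shell command python3 -m jog 'ROWS' [FORCE]. ROWS is JSON, a list of rows, each an object of numbers: "jaw": the closure, from 0 (fully open) to 1 (shut); "tx", "ty", "tz": the shift along the tool's x, y, z each as a share of 150 mm, from -1 to 1; "spin": the turn about the tool's z as a share of pi/2 rad, from -1 to 1. In form: [{"jaw": .., "tx": .., "ty": .., "tz": .., "spin": ..}, ...]. A call has 1 to 8 rows; each row is the pose to reach, as a shift and turn from the pose measured when the call began, along the tool's axes at that moment; what a row does not reach only later rows make up. A row lasts 1/8 s, in which the tool goes at most 62.5 mm and 10.7 degrees, less where a joint would pass 70% of its speed; a pose out of reach is approached as far as the arm can. A call with a number of a shift or a turn outside -1 to 1 is refused whole. A call with a gripper value outside its range is refused whole. The fingers move at their own pace and stop on an object; FORCE is the grip in N (left out, the last holds). Time passes only in rows, so rows that repeat a pose let the fingers close. It gives the time, the measured TCP pose, the force and the opening at its end, in the units of the state.
- bot.get_obs(): the state, without advancing time (a new reading comes with each control period).
- bot.grab_frame(name): name is "scene" or "top" or "wrist"; returns a dict with "color" (384x512x3 uint8, red, green, blue), "vfov" (degrees; the focal length in pixels is half the picture's height over the tangent of half this angle, whatever the lens; pixels are square), "cx", "cy" (the principal point, pixels), "cam_to_world" (4x4, takes a point from camera to world coordinates); the wrist camera has in their place "tool_from_camera" (4x4, takes a point from camera to tool coordinates, whose origin is the TCP and whose axes are the flange's). Camera axes: x right, y up, looking along -z (the intrinsics and any distortion apply to the point x, -y, -z); pixel columns grow to the right and rows downward; lengths in m; the calibration is good to about 2 mm. A picture is of the moment at which its call begins: read the wrist's pose just before it. There is no depth.
- bot.finish_job(): hands the job in, once; it reports no verdict.
The state is a dict: "t": time; "joint_pos": joint angles; "dq": joint speeds; "tau": joint torques, N m; "tcp_pos": TCP position; "ee_rot": TCP orientation; "force": force on the tool from outside, world axes, zero at the start; "wrist_torque": the same for the moment, N m; "grip_width": finger opening in m.
Only numpy, scipy, OpenCV 4.12 (cv2) and the standard library are available. Lean on these libraries where they do the work, as an engineer would, in place of code of your own. Each camera call takes 0.05 s, during which the arm holds its last target. There are 200 camera calls.

## Working session

There is one attempt and no reset: what is moved stays moved. The work goes in short steps, Python scripts to look and compute and a shell command to move; the robot and the scene stay as the last step left them, time stands still between calls to the robot, and variables do not carry over. Pictures are saved under pics/ and viewed, about 12 in all and at most 16, crops included, and the job is handed in when it is done.

```bash
mkdir -p pics; ls; python3 - <<'E'
from plant import bot
import cv2,numpy as np
o=bot.get_obs();print(o)
for n in("scene","top","wrist"):
    f=bot.grab_frame(n);cv2.imwrite(f"pics/{n}0.png",f["color"][:,:,::-1])
    print(n,{k:(np.round(v,4).tolist() if hasattr(v,'tolist') else v) for k,v in f.items() if k!="color"})
E
```

```text
pics
{'t': 0.0, 'joint_pos': array([ 1.18239514e+00,  3.14031986e-01,  4.49676776e-02,  1.30361247e+00,
       -2.02967791e-05,  1.43118139e+00]), 'dq': array([ 0.00052464, -0.00177842, -0.00091699,  0.00010988, -0.00038424,
        0.00090328]), 'tau': array([ 5.11730195e-04, -4.80630362e+01,  2.98530149e+01,  1.94005662e-02,
       -5.91587263e-05, -1.52090240e-05]), 'tcp_pos': array([0.14139412, 0.55677574, 0.21528632]), 'ee_rot': array([ 1.24072502e-01,  9.92272710e-01, -9.10297045e-04, -2.35556909e-04]), 'force': array([-0.52469083,  0.3385184 ,  0.04037044]), 'wrist_torque': array([-0.02319912, -0.05724754, -0.03540808]), 'grip_width': 0.08540536472574141}
scene {'vfov': 49.20588925338278, 'cx': 254.89276964904786, 'cy': 194.30649954091098, 'cam_to_world': [[-0.3945, -0.5839, 0.7095, 1.2919], [0.9189, -0.2533, 0.3025, 0.3026], [0.0031, 0.7713, 0.6365, 0.7688], [0.0, 0.0, 0.0, 1.0]]}
top {'vfov': 46.97658549727794, 'cx': 255.89451600266742, 'cy': 193.61112281354576, 'cam_to_world': [[-0.0102, 0.9778, -0.2091, 0.2894], [-0.9999, -0.0104, 0.0001, 0.0], [-0.0021, 0.2091, 0.9779, 1.3051], [0.0, 0.0, 0.0, 1.0]]}
wrist {'vfov': 60.414200844466926, 'cx': 250.44585370674352, 'cy': 188.39554255654284, 'tool_from_camera': [[-0.0004, 0.9526, 0.3041, 0.0774], [1.0, 0.0005, -0.0004, 0.0011], [-0.0005, 0.3041, -0.9526, -0.1575], [0.0, 0.0, 0.0, 1.0]]}
```

View pics/scene0.png

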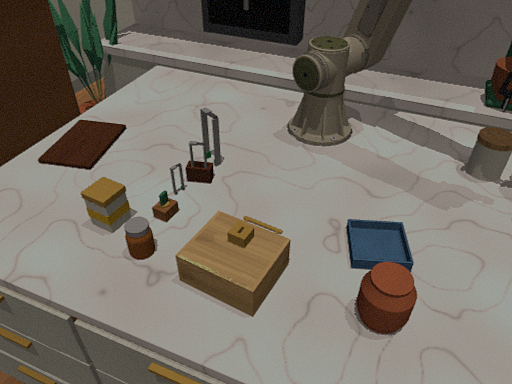

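View pics/top0.png

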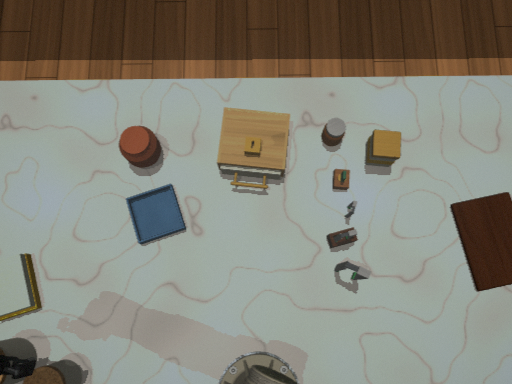

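The scene shows the arm at the back, the unit in the middle and the blue dish beside the crock. The top view shows the lock at about (254,146), the dish at (157,214), the keystand at (341,179), and three tongs look-alikes at (350,210), (342,238) and (350,270). The middle one stands in the dark rest. Next I'll take coarse positions.

```bash
cat > h.py <<'E'
from plant import bot
import cv2,numpy as np
from scipy.spatial.transform import Rotation as R
def tool():
    o=bot.get_obs();T=np.eye(4);T[:3,:3]=R.from_quat(o["ee_rot"]).as_matrix();T[:3,3]=o["tcp_pos"];return T
def grab(n,save=None):
    T=tool();f=bot.grab_frame(n)
    f["M"]=f["cam_to_world"] if "cam_to_world" in f else T@f["tool_from_camera"]
    f["f"]=192/np.tan(np.radians(f["vfov"]/2))
    if save:cv2.imwrite("pics/"+save,f["color"][:,:,::-1])
    return f
def pt(f,u,v,z):
    d=f["M"][:3,:3]@np.array([(u-f["cx"])/f["f"],-(v-f["cy"])/f["f"],-1]);c=f["M"][:3,3]
    return c+d*(z-c[2])/d[2]
def px(f,p):
    q=f["M"][:3,:3].T@(np.array(p)-f["M"][:3,3]);return np.array([f["cx"]+f["f"]*q[0]/-q[2],f["cy"]-f["f"]*q[1]/-q[2]])
def go(p,yaw=None):
    """rows needed to put TCP at p with tool y axis along world yaw (mod pi), tool down"""
    T=tool();d=T[:3,:3].T@(np.array(p)-T[:3,3])/0.15
    s=""
    y=np.arctan2(T[1,1],T[0,1])
    if yaw is not None:
        e=(y-yaw+np.pi/2)%np.pi-np.pi/2  # spin + = clockwise = yaw decreases
        s="spin %.4f"%(e/(np.pi/2))
    print("tcp",T[:3,3].round(4),"yaw %.4f"%y,"-> tx %.4f ty %.4f tz %.4f"%tuple(d),s,"| j6 %.2f"%bot.get_obs()["joint_pos"][5],"F",bot.get_obs()["force"].round(1),"w %.4f"%bot.get_obs()["grip_width"])
E
python3 - <<'E'
from h import *
f=grab("top")
for n,u,v,z in [("unitFL",219,165,.085),("unitFR",287,172,.085),("BL",224,108,.085),("BR",290,113,.085),("lock",254,146,.113),("handle",250,183,.045),
 ("keyhead",342,177,.1),("stand",341,180,.034),("rest",342,239,.05),("dish",157,214,.03),("crock",137,142,.12),("jar",333,128,.09),("tin",385,144,.11),("smalltongs",350,208,.09),("big",350,268,.15)]:
    p=pt(f,u,v,z);print(n,p.round(3),np.hypot(*p[:2]).round(3))
s=grab("scene")
a=f["color"][85:295,115:415,::-1];b=s["color"][95:280,60:320,::-1]
cv2.imwrite("pics/c1.png",np.vstack([cv2.resize(a,(780,300*1),interpolation=3),cv2.resize(b,(780,300),interpolation=3)]) if 0 else cv2.resize(b,(780,555),interpolation=2))
go([.5,-.1,.25])
E
```

```text
unitFL [0.635 0.105 0.085] 0.644
unitFR [ 0.612 -0.089  0.085] 0.619
BL [0.809 0.091 0.085] 0.814
BR [ 0.791 -0.103  0.085] 0.798
lock [0.682 0.004 0.113] 0.682
handle [0.591 0.017 0.045] 0.591
keyhead [ 0.592 -0.243  0.1  ] 0.64
stand [ 0.6   -0.252  0.034] 0.651
rest [ 0.423 -0.243  0.05 ] 0.488
dish [0.504 0.29  0.03 ] 0.581
crock [0.695 0.333 0.12 ] 0.771
jar [ 0.742 -0.226  0.09 ] 0.775
tin [ 0.685 -0.367  0.11 ] 0.777
smalltongs [ 0.505 -0.262  0.09 ] 0.569
big [ 0.338 -0.241  0.15 ] 0.415
tcp [0.1415 0.5571 0.2158] yaw 1.3220 -> tx -3.3950 ty -3.6572 tz -0.2254  | j6 1.43 F [-0.1  0.3 -0.3] w 0.0854
```

View pics/c1.png

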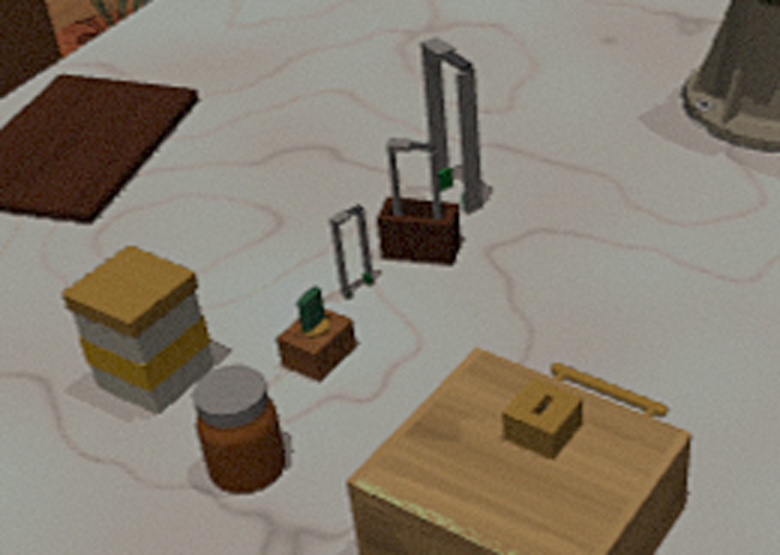

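The crop confirms the middle-sized tongs in the dark rest, the key in its stand, and the lock with its slot. The coarse positions agree with the given sizes. I'll move above the lock and then above the key for accurate wrist views.

```bash
R1='[{"jaw":0,"tx":-0.826,"ty":-0.556,"tz":-0.05,"spin":0},{"jaw":0,"tx":-0.826,"ty":-0.556,"tz":-0.05,"spin":0},{"jaw":0,"tx":-0.826,"ty":-0.556,"tz":-0.05,"spin":0},{"jaw":0,"tx":-0.826,"ty":-0.556,"tz":-0.05,"spin":0}]'
python3 -m jog '[{"jaw":0,"tx":-0.826,"ty":-0.556,"tz":-0.05,"spin":0},{"jaw":0,"tx":-0.826,"ty":-0.556,"tz":-0.05,"spin":0},{"jaw":0,"tx":-0.826,"ty":-0.556,"tz":-0.05,"spin":0},{"jaw":0,"tx":-0.826,"ty":-0.556,"tz":-0.05,"spin":0}]' 40
python3 -m jog '[{"jaw":0,"tx":-0.826,"ty":-0.556,"tz":-0.05,"spin":0},{"jaw":0,"tx":-0.826,"ty":-0.556,"tz":-0.05,"spin":0},{"jaw":0,"tx":-0.826,"ty":-0.556,"tz":-0.05,"spin":0},{"jaw":0,"tx":-0.826,"ty":-0.556,"tz":-0.05,"spin":0}]'
python3 -m jog '[{"jaw":0,"tx":-0.826,"ty":-0.556,"tz":-0.05,"spin":0},{"jaw":0,"tx":-0.826,"ty":-0.556,"tz":-0.05,"spin":0},{"jaw":0,"tx":-0.826,"ty":-0.556,"tz":-0.05,"spin":0},{"jaw":0,"tx":-0.826,"ty":-0.556,"tz":-0.05,"spin":0}]'
python3 -m jog '[{"jaw":0,"tx":-0.826,"ty":-0.556,"tz":-0.05,"spin":0},{"jaw":0,"tx":-0.826,"ty":-0.556,"tz":-0.05,"spin":0},{"jaw":0,"tx":-0.826,"ty":-0.556,"tz":-0.05,"spin":0},{"jaw":0,"tx":-0.826,"ty":-0.556,"tz":-0.05,"spin":0}]'
python3 -m jog '[{"jaw":0,"tx":-0.826,"ty":-0.556,"tz":-0.05,"spin":0},{"jaw":0,"tx":-0.826,"ty":-0.556,"tz":-0.05,"spin":0},{"jaw":0,"tx":-0.826,"ty":-0.556,"tz":-0.05,"spin":0},{"jaw":0,"tx":-0.826,"ty":-0.556,"tz":-0.05,"spin":0}]'
python3 - <<'E'
from h import *
f=grab("wrist","w1.png");np.save("w1.npy",f["M"])
go([.55,-.245,.25])
E
```

```text
t: 0.75
tcp_pos: [0.2421, 0.4447, 0.2236]
ee_rot: [0.126, 0.992, -0.0, -0.0]
force: [0.1, -0.0, 0.4]
grip_width: 0.0852
t: 1.25
tcp_pos: [0.342, 0.3329, 0.2311]
ee_rot: [0.127, 0.992, -0.0, -0.0]
force: [0.3, -0.8, 0.5]
grip_width: 0.0853
t: 1.75
tcp_pos: [0.4416, 0.2214, 0.2383]
ee_rot: [0.127, 0.992, 0.0, -0.0]
force: [0.2, 1.0, 0.1]
grip_width: 0.0853
t: 2.25
tcp_pos: [0.5405, 0.1101, 0.2451]
ee_rot: [0.128, 0.992, 0.0, -0.001]
force: [-1.2, -0.3, 1.1]
grip_width: 0.0856
t: 2.75
tcp_pos: [0.6393, -0.0009, 0.2516]
ee_rot: [0.127, 0.992, 0.001, -0.002]
force: [-0.1, 0.3, -0.3]
grip_width: 0.085
tcp [0.6385 0.     0.2519] yaw 1.3163 -> tx 0.1600 ty -1.7293 tz 0.0111  | j6 0.13 F [ 0.3  0.4 -0.1] w 0.0859
```

View pics/w1.png

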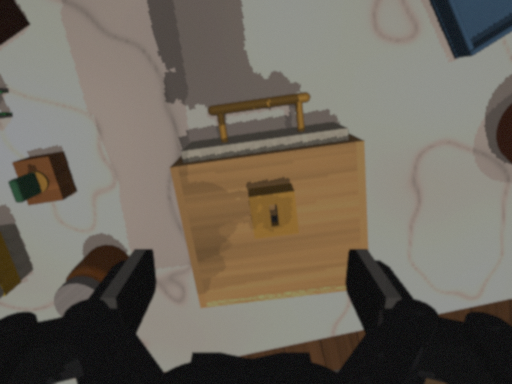

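The wrist view shows the unit corners at (173,166), (363,140) and (203,306), the lock top around (274,212) with a dark slot at about (275,216), and the key at the left. I'll measure these numerically, then move above the key.

```bash
cat > m1.py <<'E'
from h import *
f=grab("wrist");im=f["color"][:,:,::-1].copy()
hsv=cv2.cvtColor(im,cv2.COLOR_BGR2HSV)
for n,u,v in[("FL",173,166),("FR",363,140),("BL",203,306)]:
    print(n,pt(f,u,v,.085).round(4))
g=hsv[190:238,248:300,2];m=(g<55).astype(np.uint8)
n,l,st,c=cv2.connectedComponentsWithStats(m);
for i in range(1,n):
    if st[i,4]>15:
        ys,xs=np.nonzero(l==i);P=np.array([pt(f,x+248,y+190,.113)[:2] for x,y in zip(xs,ys)])
        w,V=np.linalg.eigh(np.cov(P.T));print(st[i],P.mean(0).round(4),"len/wid",(np.sqrt(12*w)*1e3).round(1),"ang",np.degrees(np.arctan2(V[1,1],V[0,1])).round(1))
cv2.imwrite("pics/c2.png",cv2.resize(im[90:310,165:370],(780,837)[:2] if 0 else (559,600),interpolation=2))
E
python3 m1.py
python3 -m jog '[{"jaw":0,"tx":0.08,"ty":-0.865,"tz":0.01,"spin":0},{"jaw":0,"tx":0.08,"ty":-0.865,"tz":0.01,"spin":0},{"jaw":0,"tx":0.08,"ty":-0.865,"tz":0.01,"spin":0},{"jaw":0,"tx":0.08,"ty":-0.865,"tz":0.01,"spin":0}]'
python3 -m jog '[{"jaw":0,"tx":0.08,"ty":-0.865,"tz":0.01,"spin":0},{"jaw":0,"tx":0.08,"ty":-0.865,"tz":0.01,"spin":0},{"jaw":0,"tx":0.08,"ty":-0.865,"tz":0.01,"spin":0},{"jaw":0,"tx":0.08,"ty":-0.865,"tz":0.01,"spin":0}]'
python3 - <<'E'
from h import *
a=cv2.imread("pics/c2.png")
f=grab("wrist","w2.png");im=cv2.imread("pics/w2.png")
b=cv2.resize(im,(800,600))
cv2.imwrite("pics/c3.png",cv2.resize(np.hstack([a,b]),(800,353)))
E
```

```text
FL [ 0.6209 -0.0748  0.085 ]
FR [0.6432 0.1151 0.085 ]
BL [ 0.7884 -0.0946  0.085 ]
[ 7  0 13  5 31] [0.661  0.0066] len/wid [ 3.2 11.8] ang 83.8
[23 26  6  9 44] [0.6919 0.0107] len/wid [5.2 8.5] ang 171.8
t: 3.35
tcp_pos: [0.5935, -0.1206, 0.2512]
ee_rot: [0.126, 0.992, 0.001, -0.001]
force: [0.3, 0.7, -0.7]
grip_width: 0.0854
t: 3.85
tcp_pos: [0.55, -0.2416, 0.2496]
ee_rot: [0.125, 0.992, 0.001, -0.001]
force: [-0.4, 0.3, -0.0]
grip_width: 0.0858
```

View pics/c2.png

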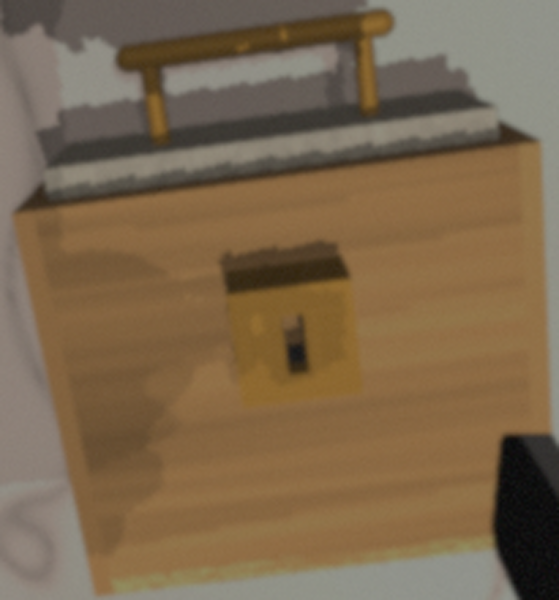

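View pics/w2.png

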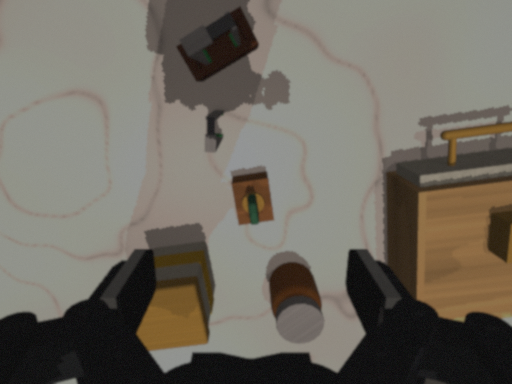

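The crop gives the slot ends at (292,315) and (298,373), so the slot's centre is (273,216) in the full picture. In the wrist view the keystand is at (253,199), the rest at (217,45), the small tongs at (213,130), the jar at (296,305) and the tin at (175,290). I'll go lower for the key.

```bash

python3 - <<'E'
from h import *
f=grab("wrist")
for n,u,v,z in[("s",233,180,.034),("s",268,173,.034),("s",273,219,.034),("s",238,224,.034),("head",254,220,.074),("rest",217,45,.05),("tin",175,320,.11),("jar",300,320,.09)]:print(n,pt(f,u,v,z).round(4))
f["M"]=np.load("w1.npy")
for n,u,v in[("hole",273.2,216.1),("top",272.1,205.5),("bot",274.3,226.8)]:print(n,pt(f,u,v,.113).round(4))
for u,v in[(227,292),(349,276),(359,396),(242,405)]:print("lockcorner",pt(f,u/2.727+165,v/2.727+90,.113).round(4))
for u,v in[(120,58),(392,20)]:print("handle",pt(f,u/2.727+165,v/2.727+90,.045).round(4))
E
python3 -m jog '[{"jaw":0,"tx":-0.22,"ty":0,"tz":0.27,"spin":0},{"jaw":0,"tx":-0.22,"ty":0,"tz":0.53,"spin":0},{"jaw":0,"tx":-0.22,"ty":0,"tz":0.53,"spin":0},{"jaw":0,"tx":-0.22,"ty":0,"tz":0.53,"spin":0}]'
cat > m2.py <<'E'
from h import *
f=grab("wrist","w3.png");im=f["color"][:,:,::-1].copy();hsv=cv2.cvtColor(im,cv2.COLOR_BGR2HSV)
g=((hsv[...,0]>50)&(hsv[...,0]<95)&(hsv[...,1]>90)&(hsv[...,2]>25)).astype(np.uint8)
n,l,st,c=cv2.connectedComponentsWithStats(g)
for i in range(1,n):
    if st[i,4]>40: print("green",st[i],c[i].round(1))
go([.592,-.245,.069])
E
python3 m2.py
```

```text
s [ 0.5752 -0.2669  0.034 ]
s [ 0.5772 -0.225   0.034 ]
s [ 0.6353 -0.2327  0.034 ]
s [ 0.631  -0.2758  0.034 ]
head [ 0.6142 -0.2518  0.074 ]
rest [ 0.4316 -0.2435  0.05  ]
tin [ 0.6912 -0.3599  0.11  ]
jar [ 0.7419 -0.2296  0.09  ]
hole [0.6885 0.0104 0.113 ]
top [0.6776 0.0119 0.113 ]
bot [0.6998 0.0088 0.113 ]
lockcorner [ 0.6636 -0.008   0.113 ]
lockcorner [0.6686 0.0344 0.113 ]
lockcorner [0.7142 0.0281 0.113 ]
lockcorner [ 0.7069 -0.0138  0.113 ]
handle [ 0.5808 -0.0302  0.045 ]
handle [0.5938 0.0768 0.045 ]
t: 4.45
tcp_pos: [0.5828, -0.2481, 0.1716]
ee_rot: [0.124, 0.992, 0.001, -0.001]
force: [0.2, -0.4, 0.4]
grip_width: 0.0853
green [246 188  12  36 256] [251.6 207.2]
tcp [ 0.5832 -0.2486  0.1724] yaw 1.3219 -> tx -0.0511 ty 0.0368 tz 0.6893  | j6 -0.28 F [-0.1 -0.7 -0.1] w 0.0855
```

```bash
python3 -c "
import cv2
im=cv2.imread('pics/w3.png')[120:270,160:360]
cv2.imwrite('pics/c4.png',cv2.resize(im,(800,600),interpolation=2))"
```

```text
(no output)
```

View pics/c4.png

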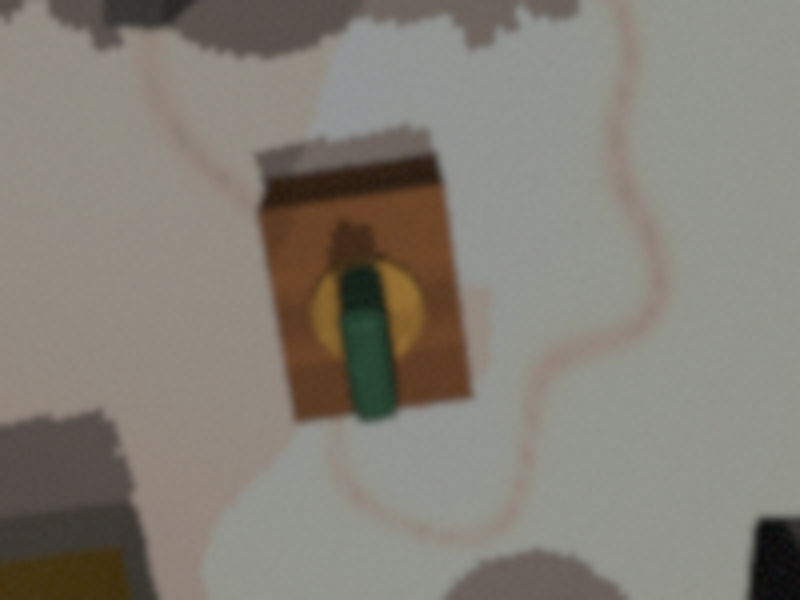

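The crop shows the stand's corners at (262,210), (442,185), (470,397) and (295,421). The collar disc is centred at about (367,311), and the head's top face runs from (367,312) to (375,418).

```bash
cat > m3.py <<'E'
from h import *
f=grab("wrist")
c=lambda u,v,z:pt(f,160+u/4,120+v/4,z)
for n,u,v,z in[("collar",367,311,.038),("headtop",371,365,.074)]:print(n,c(u,v,z).round(4))
S=np.array([c(u,v,.034) for u,v in[(262,210),(442,185),(470,397),(295,421)]]);print("stand",S.mean(0).round(4),"sizes",np.linalg.norm(S-np.roll(S,-1,0),axis=1).round(4))
d=S[3]-S[0]+S[2]-S[1];print("stand x ang",np.degrees(np.arctan2(d[1],d[0])))
d=c(375,418,.074)-c(367,312,.074);print("head",np.linalg.norm(d),np.degrees(np.arctan2(d[1],d[0])))
E
python3 m3.py
```

```text
collar [ 0.6081 -0.2522  0.038 ]
headtop [ 0.6075 -0.2514  0.074 ]
stand [ 0.6082 -0.2521  0.034 ] sizes [0.042  0.0535 0.043  0.0537]
stand x ang -6.446408396836493
head 0.02376023060296129 -10.138690086705624
```

Head, collar and stand agree to within 1 mm, and the sizes match. I'll descend on the key.

```bash
python3 -c "
from h import *
go([.608,-.252,.053],1.458)"
python3 -m jog '[{"jaw":0,"tx":-0.16,"ty":0.02,"tz":0.2,"spin":-0.087},{"jaw":0,"tx":-0.16,"ty":0.02,"tz":0.4,"spin":-0.087},{"jaw":0,"tx":-0.16,"ty":0.02,"tz":0.4,"spin":-0.087}]'
python3 -c "
from h import *
go([.608,-.252,.053],1.458)"
```

```text
tcp [ 0.5833 -0.249   0.1726] yaw 1.3215 -> tx -0.1642 ty 0.0203 tz 0.7976 spin -0.0869 | j6 -0.28 F [-0.3  0.2 -0.1] w 0.0855
t: 4.92
tcp_pos: [0.6064, -0.2514, 0.1118]
ee_rot: [0.056, 0.998, 0.001, -0.001]
force: [0.1, 0.8, 0.1]
grip_width: 0.0857
tcp [ 0.6064 -0.2514  0.1118] yaw 1.4581 -> tx -0.0118 ty -0.0039 tz 0.3920 spin 0.0001 | j6 -0.40 F [0.1 0.8 0.1] w 0.0857
```

```bash

python3 -m jog '[{"jaw":0,"tx":-0.012,"ty":-0.004,"tz":0.2,"spin":0},{"jaw":0,"tx":-0.012,"ty":-0.004,"tz":0.392,"spin":0},{"jaw":0,"tx":-0.012,"ty":-0.004,"tz":0.392,"spin":0},{"jaw":0,"tx":-0.012,"ty":-0.004,"tz":0.392,"spin":0}]'
python3 -m jog '[{"jaw":1,"tx":0,"ty":0,"tz":0,"spin":0},{"jaw":1,"tx":0,"ty":0,"tz":0,"spin":0},{"jaw":1,"tx":0,"ty":0,"tz":0,"spin":0},{"jaw":1,"tx":0,"ty":0,"tz":0,"spin":0},{"jaw":1,"tx":0,"ty":0,"tz":0,"spin":0},{"jaw":1,"tx":0,"ty":0,"tz":0,"spin":0},{"jaw":1,"tx":0,"ty":0,"tz":0,"spin":0},{"jaw":1,"tx":0,"ty":0,"tz":0,"spin":0}]' 50
python3 -c "
from h import *
go([.608,-.252,.053],1.458)"
```

```text
t: 5.42
tcp_pos: [0.6092, -0.2528, 0.0556]
ee_rot: [0.056, 0.998, 0.0, 0.001]
force: [-0.4, 0.1, 0.5]
grip_width: 0.0856
t: 6.42
tcp_pos: [0.6093, -0.2529, 0.0558]
ee_rot: [0.056, 0.998, 0.0, 0.001]
force: [0.7, -0.7, 2.2]
grip_width: 0.0078
tcp [ 0.6093 -0.2529  0.0558] yaw 1.4578 -> tx 0.0095 ty 0.0051 tz 0.0187 spin -0.0001 | j6 -0.40 F [ 0.7 -0.7  2.2] w 0.0078
```

The key is gripped at a width of 7.8 mm. I'll lift it and bring it next to the lock, stopping 30 mm short so that the bit and the slot show in one picture.

```bash

python3 -m jog '[{"jaw":1,"tx":0,"ty":0,"tz":-0.2,"spin":0},{"jaw":1,"tx":0,"ty":0,"tz":-0.5,"spin":0},{"jaw":1,"tx":0,"ty":0,"tz":-0.9,"spin":0},{"jaw":1,"tx":0,"ty":0,"tz":-0.9,"spin":0},{"jaw":1,"tx":0,"ty":0,"tz":-0.9,"spin":0}]'
python3 -m jog '[{"jaw":1,"tx":-0.16,"ty":0.4,"tz":0,"spin":0},{"jaw":1,"tx":-0.16,"ty":0.8,"tz":0,"spin":0},{"jaw":1,"tx":-0.16,"ty":0.8,"tz":0,"spin":0},{"jaw":1,"tx":-0.16,"ty":0.8,"tz":0,"spin":0}]'
python3 -m jog '[{"jaw":1,"tx":-0.16,"ty":0.4,"tz":0,"spin":0},{"jaw":1,"tx":-0.16,"ty":0.8,"tz":0,"spin":0},{"jaw":1,"tx":-0.16,"ty":0.8,"tz":0,"spin":0},{"jaw":1,"tx":-0.16,"ty":0.8,"tz":0,"spin":0},{"jaw":1,"tx":-0.16,"ty":0.8,"tz":0,"spin":0}]'
python3 -c "
from h import *
go([.6895,.0095,.19],1.4539)
f=grab('wrist','w4.png')
cv2.imwrite('pics/c5.png',cv2.resize(cv2.imread('pics/w4.png')[120:320,140:380],(720,600),interpolation=2))"
```

```text
t: 7.05
tcp_pos: [0.6089, -0.2528, 0.1903]
ee_rot: [0.056, 0.998, 0.001, 0.001]
force: [-0.6, 0.2, -1.6]
grip_width: 0.0077
t: 7.55
tcp_pos: [0.6454, -0.1358, 0.1885]
ee_rot: [0.056, 0.998, 0.001, -0.001]
force: [-0.0, -0.4, -0.2]
grip_width: 0.0076
t: 8.18
tcp_pos: [0.6824, -0.0215, 0.1883]
ee_rot: [0.057, 0.998, 0.001, -0.001]
force: [-0.5, -0.4, -0.5]
grip_width: 0.0076
tcp [ 0.6824 -0.0215  0.1883] yaw 1.4561 -> tx -0.0232 ty 0.2105 tz -0.0112 spin 0.0014 | j6 -0.03 F [-0.5 -0.4 -0.5] w 0.0076
```

View pics/c5.png

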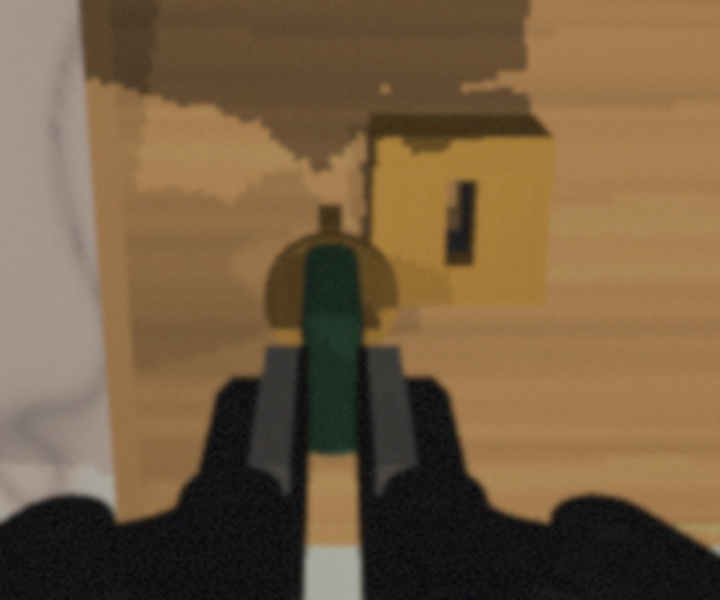

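The picture shows the key held upright, with the bit's near lower edge at (330,205) and the head's top face at rows 317–452 around column 331. The slot is centred at (460.5,223) in the crop.

```bash
cat > m4.py <<'E'
from h import *
f=grab("wrist");T=tool();c=lambda u,v,z:pt(f,140+u/3,120+v/3,z)
x=np.array([.9932,-.1167,0]);z0=T[2,3]-.048
b=c(330,205,z0)+.010*x;h=c(331.5,384,z0+.066);s=c(460.5,223,.113)
h1=c(331,317,z0+.066);h2=c(332,452,z0+.066)
print("bit",b.round(4),"head",h.round(4),np.linalg.norm(h1-h2),"slot",s.round(4))
a,e=c(462,181,.113),c(460,265,.113);print("slotlen",np.linalg.norm(a-e),np.degrees(np.arctan2(*(e-a)[[1,0]])))
L=np.array([c(u,v,.113) for u,v in[(372,137),(552,137),(547,304)]]);print("lock",((L[0]+L[2])/2).round(4),np.linalg.norm(L[0]-L[1]),np.linalg.norm(L[2]-L[1]))
for k in(b,h):
    print("TCP->",(T[:3,3]+s-k).round(4));
go([*(T[:3,3]+s-(b+h)/2)[:2],.19],1.4539)
E
python3 m4.py
```

```text
bit [ 0.6808 -0.0204  0.1405] head [ 0.6794 -0.02    0.2065] 0.023599481827852042 slot [0.6879 0.0115 0.113 ]
slotlen 0.02203938614240917 -5.620723795937669
lock [0.6879 0.0118 0.113 ] 0.04355497088720092 0.04380227811331979
TCP-> [0.6896 0.0106 0.161 ]
TCP-> [0.691  0.0102 0.095 ]
tcp [ 0.6825 -0.0212  0.1885] yaw 1.4563 -> tx -0.0276 ty 0.2157 tz -0.0096 spin 0.0015 | j6 -0.03 F [-0.   0.2  0.3] w 0.0071
```

```bash

python3 -m jog '[{"jaw":1,"tx":-0.02,"ty":0.213,"tz":0.02,"spin":0.0015},{"jaw":1,"tx":-0.02,"ty":0.213,"tz":0.1,"spin":0.0015},{"jaw":1,"tx":-0.02,"ty":0.213,"tz":0.1,"spin":0.0015},{"jaw":1,"tx":-0.02,"ty":0.213,"tz":0.1,"spin":0.0015},{"jaw":1,"tx":-0.02,"ty":0.213,"tz":0.1,"spin":0.0015}]'
python3 -c "
from h import *
go([.6896,.0104,.150],1.4539)"
```

```text
t: 8.9
tcp_pos: [0.6892, 0.0095, 0.174]
ee_rot: [0.059, 0.998, 0.001, -0.001]
force: [-0.0, 0.4, -0.4]
grip_width: 0.0076
tcp [0.6892 0.0095 0.174 ] yaw 1.4531 -> tx -0.0019 ty 0.0060 tz 0.1598 spin -0.0005 | j6 0.01 F [-0.   0.4 -0.4] w 0.0076
```

```bash

python3 -m jog '[{"jaw":1,"tx":-0.002,"ty":0.006,"tz":0.03,"spin":0},{"jaw":1,"tx":-0.002,"ty":0.006,"tz":0.06,"spin":0},{"jaw":1,"tx":-0.002,"ty":0.006,"tz":0.08,"spin":0},{"jaw":1,"tx":-0.002,"ty":0.006,"tz":0.1,"spin":0},{"jaw":1,"tx":-0.002,"ty":0.006,"tz":0.12,"spin":0},{"jaw":1,"tx":-0.002,"ty":0.006,"tz":0.12,"spin":0}]'
python3 -c "
from h import *
go([.6896,.0104,.150],1.4539)"
```

```text
t: 9.65
tcp_pos: [0.6894, 0.0104, 0.1556]
ee_rot: [0.059, 0.998, 0.001, -0.001]
force: [0.1, 0.9, -0.8]
grip_width: 0.0075
tcp [0.6894 0.0104 0.1556] yaw 1.4531 -> tx -0.0013 ty 0.0001 tz 0.0375 spin -0.0005 | j6 0.02 F [ 0.1  0.9 -0.8] w 0.0075
```

```bash

python3 -m jog '[{"jaw":1,"tx":0,"ty":0,"tz":0.02,"spin":0},{"jaw":1,"tx":0,"ty":0,"tz":0.05,"spin":0},{"jaw":1,"tx":0,"ty":0,"tz":0.08,"spin":0},{"jaw":1,"tx":0,"ty":0,"tz":0.08,"spin":0}]'
python3 -m jog '[{"jaw":1,"tx":0,"ty":0,"tz":0.02,"spin":0},{"jaw":1,"tx":0,"ty":0,"tz":0.04,"spin":0},{"jaw":1,"tx":0,"ty":0,"tz":0.06,"spin":0},{"jaw":1,"tx":0,"ty":0,"tz":0.06,"spin":0}]'
python3 -c "
from h import *
go([.6896,.0104,.135],1.4539)"
```

```text
t: 10.15
tcp_pos: [0.689, 0.0105, 0.1429]
ee_rot: [0.059, 0.998, 0.001, -0.002]
force: [0.3, -0.0, -0.9]
grip_width: 0.0077
t: 10.65
tcp_pos: [0.6892, 0.0104, 0.1348]
ee_rot: [0.059, 0.998, 0.001, -0.001]
force: [-1.2, -0.7, 3.9]
grip_width: 0.0077
tcp [0.6892 0.0104 0.1348] yaw 1.4531 -> tx -0.0029 ty 0.0006 tz -0.0013 spin -0.0005 | j6 0.02 F [-1.2 -0.7  3.9] w 0.0077
```

The collar is down at TCP z 0.1348, exactly as predicted. Now the clockwise turn.

```bash

python3 -m jog '[{"jaw":1,"tx":0,"ty":0,"tz":0.01,"spin":0.1},{"jaw":1,"tx":0,"ty":0,"tz":0.01,"spin":0.2},{"jaw":1,"tx":0,"ty":0,"tz":0.01,"spin":0.3},{"jaw":1,"tx":0,"ty":0,"tz":0.01,"spin":0.4},{"jaw":1,"tx":0,"ty":0,"tz":0.01,"spin":0.5}]' 70
python3 -c "
from h import *
go([.6896,.0104,.135],1.4539)"
python3 -m jog '[{"jaw":1,"tx":0,"ty":0,"tz":0,"spin":0.1},{"jaw":1,"tx":0,"ty":0,"tz":0,"spin":0.2},{"jaw":1,"tx":0,"ty":0,"tz":0,"spin":0.3},{"jaw":1,"tx":0,"ty":0,"tz":0,"spin":0.38},{"jaw":1,"tx":0,"ty":0,"tz":0,"spin":0.38},{"jaw":1,"tx":0,"ty":0,"tz":0,"spin":0.38}]'
python3 -c "
from h import *
go([.6896,.0104,.135],1.4539);print(bot.get_obs()['wrist_torque'])"
```

```text
t: 11.28
tcp_pos: [0.6893, 0.0096, 0.135]
ee_rot: [0.439, 0.899, -0.0, -0.0]
force: [-4.0, -1.8, 7.5]
grip_width: 0.0068
tcp [0.6893 0.0096 0.135 ] yaw 0.6623 -> tx 0.0030 ty 0.0048 tz -0.0003 spin -0.5039 | j6 0.81 F [-4.  -1.8  7.5] w 0.0068
t: 12.02
tcp_pos: [0.6887, 0.0088, 0.1351]
ee_rot: [0.683, 0.73, -0.001, -0.0]
force: [-3.9, -4.0, 3.8]
grip_width: 0.0067
tcp [0.6887 0.0088 0.1351] yaw 0.0672 -> tx 0.0100 ty 0.0069 tz 0.0005 spin -0.8828 | j6 1.40 F [-3.9 -4.   3.8] w 0.0067
[-0.73948788  0.96589131  0.0949705 ]
```

```bash

python3 -m jog '[{"jaw":1,"tx":0.01,"ty":0.007,"tz":0,"spin":0.03},{"jaw":1,"tx":0.01,"ty":0.007,"tz":0,"spin":0.03},{"jaw":1,"tx":0.01,"ty":0.007,"tz":0,"spin":0.03}]'
python3 -c "
from h import *
go([.6896,.0104,.135],1.4539);print(bot.get_obs()['wrist_torque'])"
python3 -m jog '[{"jaw":0.5,"tx":0,"ty":0,"tz":0,"spin":0},{"jaw":0.5,"tx":0,"ty":0,"tz":0,"spin":0},{"jaw":0.5,"tx":0,"ty":0,"tz":0,"spin":0},{"jaw":0.5,"tx":0,"ty":0,"tz":-0.2,"spin":0},{"jaw":0.5,"tx":0,"ty":0,"tz":-0.4,"spin":0},{"jaw":0.5,"tx":0,"ty":0,"tz":-0.6,"spin":0},{"jaw":0.5,"tx":0,"ty":0,"tz":-0.6,"spin":0}]'
python3 -c "
from h import *
go([.587,.022,.25],-.117)
f=grab('top','t1.png');s=grab('scene','s1.png')
print(px(f,[.688,.011,.15]),px(s,[.688,.011,.15]))"
```

```text
t: 12.4
tcp_pos: [0.6887, 0.0092, 0.1352]
ee_rot: [0.699, 0.715, -0.003, 0.0]
force: [-4.2, -5.4, 3.9]
grip_width: 0.0062
tcp [0.6887 0.0092 0.1352] yaw 0.0220 -> tx 0.0076 ty 0.0063 tz 0.0010 spin -0.9116 | j6 1.45 F [-4.2 -5.4  3.9] w 0.0062
[-1.05484049  1.11882593  0.25400618]
t: 13.28
tcp_pos: [0.6907, 0.0097, 0.2283]
ee_rot: [0.699, 0.715, -0.001, 0.002]
force: [-0.2, -0.0, -0.6]
grip_width: 0.0429
tcp [0.6907 0.0097 0.2283] yaw 0.0226 -> tx 0.0967 ty -0.6892 tz -0.1466 spin 0.0889 | j6 1.45 F [-0.2 -0.  -0.6] w 0.0429
[251.30702843 139.64207088] [240.31151799 217.68524881]
```

Wrist torque rose to 0.25 Nm with no further yield, so the plug is at its stop. Next is the handle, with the jaws pre-closed to about 27 mm.

```bash

python3 -m jog '[{"jaw":0.68,"tx":0.1,"ty":-0.35,"tz":0,"spin":0.089},{"jaw":0.68,"tx":0.1,"ty":-0.69,"tz":0,"spin":0.089},{"jaw":0.68,"tx":0.1,"ty":-0.69,"tz":0,"spin":0.089},{"jaw":0.68,"tx":0.1,"ty":-0.69,"tz":0.3,"spin":0.089},{"jaw":0.68,"tx":0.1,"ty":-0.69,"tz":0.5,"spin":0.089},{"jaw":0.68,"tx":0.1,"ty":-0.69,"tz":0.5,"spin":0.089},{"jaw":0.68,"tx":0.1,"ty":-0.69,"tz":0.5,"spin":0.089}]'
python3 -c "
from h import *
go([.587,.0225,.037],-.117)
f=grab('wrist','w5.png');print(px(f,[.587,.0225,.045]))"
```

```text
t: 14.25
tcp_pos: [0.5861, 0.0221, 0.1507]
ee_rot: [0.747, 0.664, -0.002, 0.001]
force: [0.1, 0.2, 1.3]
grip_width: 0.0275
tcp [0.5861 0.0221 0.1507] yaw -0.1174 -> tx 0.0062 ty 0.0073 tz 0.7582 spin -0.0002 | j6 1.59 F [0.1 0.2 1.3] w 0.0275
[251.00015076 181.64214808]
```

View pics/w5.png

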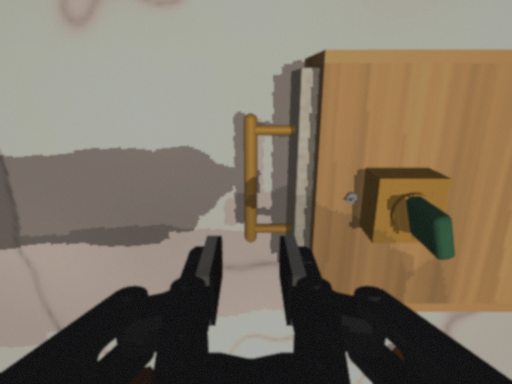

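The handle bar is centred at (251,178) between the fingers, as predicted. The key sits in the lock, turned.

```bash

python3 -m jog '[{"jaw":0.68,"tx":0,"ty":0.007,"tz":0.3,"spin":0},{"jaw":0.68,"tx":0,"ty":0.007,"tz":0.6,"spin":0},{"jaw":0.68,"tx":0,"ty":0.007,"tz":0.758,"spin":0},{"jaw":0.68,"tx":0,"ty":0.007,"tz":0.758,"spin":0},{"jaw":0.68,"tx":0,"ty":0.007,"tz":0.758,"spin":0}]'
python3 -m jog '[{"jaw":1,"tx":0,"ty":0,"tz":0,"spin":0},{"jaw":1,"tx":0,"ty":0,"tz":0,"spin":0},{"jaw":1,"tx":0,"ty":0,"tz":0,"spin":0},{"jaw":1,"tx":0,"ty":0,"tz":0,"spin":0},{"jaw":1,"tx":0,"ty":0,"tz":0,"spin":0}]' 60
python3 -c "
from h import *
go([.587,.0225,.037],-.117)"
python3 -m jog '[{"jaw":1,"tx":0,"ty":-0.1,"tz":0,"spin":0},{"jaw":1,"tx":0,"ty":-0.2,"tz":0,"spin":0},{"jaw":1,"tx":0,"ty":-0.3,"tz":0,"spin":0},{"jaw":1,"tx":0,"ty":-0.3,"tz":0,"spin":0}]'
```

```text
t: 14.92
tcp_pos: [0.5891, 0.0214, 0.0396]
ee_rot: [0.747, 0.664, -0.001, 0.002]
force: [0.0, 0.9, 0.4]
grip_width: 0.0272
t: 15.55
tcp_pos: [0.589, 0.0214, 0.0395]
ee_rot: [0.747, 0.664, -0.001, 0.002]
force: [-0.2, -0.5, 0.4]
grip_width: 0.0003
tcp [0.589  0.0214 0.0395] yaw -0.1174 -> tx 0.0061 ty -0.0144 tz 0.0169 spin -0.0002 | j6 1.59 F [-0.2 -0.5  0.4] w 0.0003
t: 16.05
tcp_pos: [0.5432, 0.0269, 0.0393]
ee_rot: [0.747, 0.665, -0.001, 0.002]
force: [-1.1, -0.7, 0.5]
grip_width: 0.0004
```

The jaws closed on nothing (width 0). I'll look before going on.

```bash

python3 -c "
from h import *
f=grab('wrist','w6.png');s=grab('scene','s2.png')
a=cv2.imread('pics/w6.png');b=cv2.resize(cv2.imread('pics/s2.png')[170:320,160:320],(410,384),interpolation=2)
cv2.imwrite('pics/c6.png',cv2.resize(np.hstack([a,b]),(800,333)))"
```

```text
(no output)
```

View pics/c6.png

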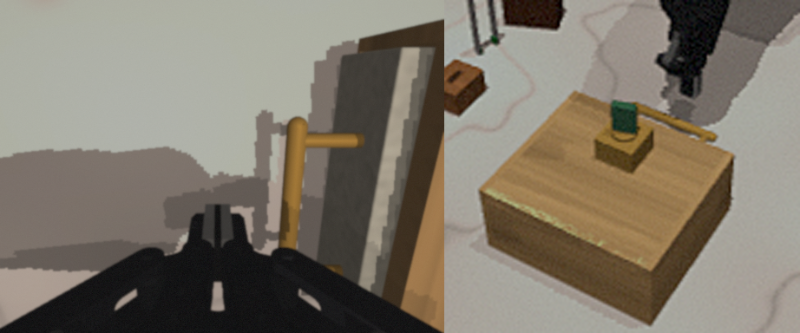

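The fingers now stand in front of the bar, which is about 50 mm to the right at picture column 336. I'll locate the bar from this view.

```bash

python3 -c "
from h import *
f=grab('wrist')
im=f['color'][:,:,::-1].copy();hsv=cv2.cvtColor(im,cv2.COLOR_BGR2HSV)
m=((hsv[...,0]>10)&(hsv[...,0]<28)&(hsv[...,1]>130)&(hsv[...,2]>60)).astype(np.uint8)
for r in(140,160,200,240,270):
    c=np.nonzero(m[r,:400])[0]; 
    for z in (.045,):print(r,c.min() if len(c) else None,c.max() if len(c) else None, pt(f,c.min(),r,z).round(4) if len(c) else '',pt(f,min(c.min()+16,511),r,z).round(4) if len(c) else '')
t=grab('top','t2.png')
s=grab('scene')
print('tool tip px',px(f,tool()[:3,3]))
for p in([.589,.072,.045],[.577,-.028,.045]):print(px(t,p),px(s,p),px(f,p))
cv2.imwrite('pics/c7.png',np.vstack([cv2.resize(cv2.imread('pics/t2.png')[140:210,200:310],(660,420),interpolation=2)]))
"
```

```text
140 330 347 [0.5884 0.0757 0.045 ] [0.5957 0.0748 0.045 ]
160 327 399 [0.5865 0.0664 0.045 ] [0.594  0.0655 0.045 ]
200 324 344 [0.5842 0.0465 0.045 ] [0.5919 0.0456 0.045 ]
240 322 340 [0.5821 0.0249 0.045 ] [0.5902 0.024  0.045 ]
270 319 338 [0.5796 0.0076 0.045 ] [0.588  0.0066 0.045 ]
tool tip px [249.75163445 240.15491632]
[231.20455382 183.79666132] [280.6123266  230.73059941] [331.70390134 147.69371725]
[265.38359443 187.43381219] [245.45727419 216.71062159] [317.77791484 325.88647126]
```

View pics/c7.png

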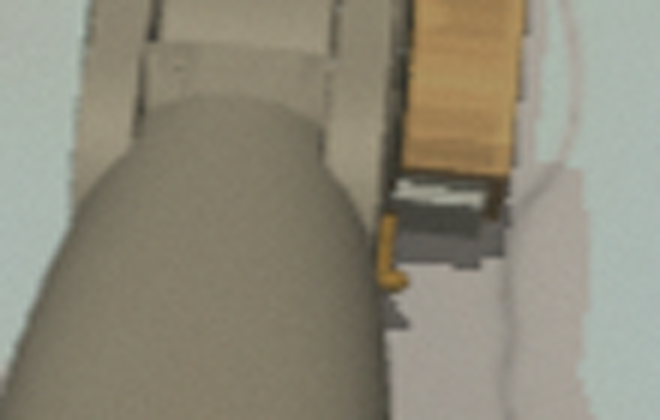

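The bar hasn't moved, at (.5865,.024,.045), so the fingers must not have straddled it. I'll check the true fingertip position in the wrist picture.

```bash

python3 -c "
from h import *
f=grab('wrist');M=f['tool_from_camera'];g=dict(f);g['M']=M
for z in(-.02,-.01,0,.005,.011,.02):print(z,px(g,[.011,0,z]).round(1),px(g,[-.011,0,z]).round(1),px(g,[0,0,z]).round(1))
print('tool axes in w6'); T=tool();print(T[:3,:3].round(4))
im=cv2.imread('pics/w6.png')[190:330,180:330]
cv2.imwrite('pics/c8.png',cv2.resize(im,(640,597),interpolation=2))
"
```

```text
-0.02 [249.2 238.2] [249.3 279.8] [249.3 259.4]
-0.01 [249.3 229. ] [249.4 268.6] [249.3 249.2]
0 [249.4 220.9] [249.4 258.7] [249.4 240.2]
0.005 [249.4 217.2] [249.4 254.1] [249.4 236. ]
0.011 [249.4 213. ] [249.5 248.9] [249.4 231.2]
0.02 [249.4 207.1] [249.5 241.7] [249.5 224.7]
tool axes in w6
[[ 0.1172  0.9931  0.0025]
 [ 0.9931 -0.1172 -0.0041]
 [-0.0038  0.003  -1.    ]]
```

View pics/c8.png

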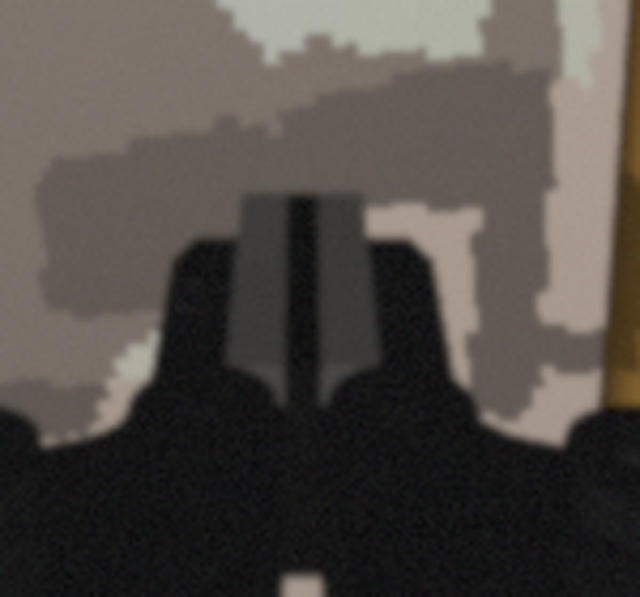

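The fingertip edge appears at row 235. If it lay 11 mm ahead of the TCP and 11 mm toward the camera, I'd expect row 213. A gentle touch of the counter with the shut fingers will settle the tip height.

```bash

python3 -m jog '[{"jaw":1,"tx":0,"ty":-0.1,"tz":0.05,"spin":0},{"jaw":1,"tx":0,"ty":-0.1,"tz":0.1,"spin":0},{"jaw":1,"tx":0,"ty":-0.1,"tz":0.14,"spin":0},{"jaw":1,"tx":0,"ty":-0.1,"tz":0.14,"spin":0}]'
python3 -m jog '[{"jaw":1,"tx":0,"ty":0,"tz":0.02,"spin":0},{"jaw":1,"tx":0,"ty":0,"tz":0.04,"spin":0},{"jaw":1,"tx":0,"ty":0,"tz":0.04,"spin":0}]'
python3 -m jog '[{"jaw":1,"tx":0,"ty":0,"tz":0.02,"spin":0},{"jaw":1,"tx":0,"ty":0,"tz":0.03,"spin":0},{"jaw":1,"tx":0,"ty":0,"tz":0.03,"spin":0}]'
```

```text
t: 16.85
tcp_pos: [0.5303, 0.0281, 0.0179]
ee_rot: [0.747, 0.664, -0.001, 0.002]
force: [-0.0, 0.3, 0.9]
grip_width: -0.0002
t: 17.23
tcp_pos: [0.5302, 0.0281, 0.0116]
ee_rot: [0.747, 0.664, -0.001, 0.002]
force: [-0.3, 0.8, -0.9]
grip_width: -0.0001
t: 17.6
tcp_pos: [0.53, 0.0281, 0.007]
ee_rot: [0.747, 0.664, -0.001, 0.002]
force: [0.3, -1.2, -0.1]
grip_width: -0.0001
```

```bash

for i in 1 2; do python3 -m jog '[{"jaw":1,"tx":0,"ty":0,"tz":0.02,"spin":0},{"jaw":1,"tx":0,"ty":0,"tz":0.03,"spin":0},{"jaw":1,"tx":0,"ty":0,"tz":0.03,"spin":0}]' | egrep "tcp|force"; done
python3 -c "
from h import *
f=grab('wrist','w7.png')"
```

```text
tcp_pos: [0.5299, 0.0281, 0.0023]
force: [0.7, -0.6, 0.1]
tcp_pos: [0.5297, 0.0281, -0.0024]
force: [0.2, -0.0, -0.5]
```

```bash

for i in 1 2; do python3 -m jog '[{"jaw":1,"tx":0,"ty":0,"tz":0.02,"spin":0},{"jaw":1,"tx":0,"ty":0,"tz":0.03,"spin":0},{"jaw":1,"tx":0,"ty":0,"tz":0.03,"spin":0}]' | egrep "tcp|force"; done
```

```text
tcp_pos: [0.5296, 0.0281, -0.007]
force: [0.8, 0.3, 0.7]
tcp_pos: [0.5295, 0.0281, -0.0117]
force: [-0.4, -0.5, -0.2]
```

```bash

for i in 1 2; do python3 -m jog '[{"jaw":1,"tx":0,"ty":0,"tz":0.015,"spin":0},{"jaw":1,"tx":0,"ty":0,"tz":0.02,"spin":0},{"jaw":1,"tx":0,"ty":0,"tz":0.02,"spin":0}]' | egrep "tcp|force"; done
```

```text
tcp_pos: [0.5294, 0.0281, -0.0148]
force: [-0.2, 0.0, -0.7]
tcp_pos: [0.5296, 0.028, -0.0151]
force: [-8.0, 0.4, 23.2]
```

The shut fingers touched the counter at TCP z = −0.015, so the real tips stand 15 mm behind the TCP instead of 11 mm ahead, a difference of 26 mm. From here I'll use tip = TCP z + 15 mm and grasp point = TCP z + 34 mm, and grasp the bar again lower.

```bash

python3 -m jog '[{"jaw":0.68,"tx":0,"ty":0,"tz":-0.3,"spin":0},{"jaw":0.68,"tx":0,"ty":0,"tz":-0.7,"spin":0},{"jaw":0.68,"tx":0.015,"ty":0.2,"tz":-0.7,"spin":0},{"jaw":0.68,"tx":0.015,"ty":0.381,"tz":-0.7,"spin":0},{"jaw":0.68,"tx":0.015,"ty":0.381,"tz":-0.7,"spin":0},{"jaw":0.68,"tx":0.015,"ty":0.381,"tz":-0.7,"spin":0}]'
python3 -c "
from h import *
go([.5865,.0235,.011],-.117)"
```

```text
t: 20.65
tcp_pos: [0.5852, 0.0242, 0.0893]
ee_rot: [0.747, 0.664, -0.002, 0.001]
force: [-0.3, -0.5, 0.4]
grip_width: 0.0272
tcp [0.5852 0.0242 0.0893] yaw -0.1173 -> tx -0.0016 ty 0.0092 tz 0.5222 spin -0.0002 | j6 1.59 F [-0.3 -0.5  0.4] w 0.0272
```

```bash

python3 -m jog '[{"jaw":0.68,"tx":0,"ty":0.003,"tz":0.2,"spin":0},{"jaw":0.68,"tx":0,"ty":0.003,"tz":0.4,"spin":0},{"jaw":0.68,"tx":0,"ty":0.003,"tz":0.53,"spin":0},{"jaw":0.68,"tx":0,"ty":0.003,"tz":0.53,"spin":0}]'
python3 -m jog '[{"jaw":1,"tx":0,"ty":0,"tz":0,"spin":0},{"jaw":1,"tx":0,"ty":0,"tz":0,"spin":0},{"jaw":1,"tx":0,"ty":0,"tz":0,"spin":0},{"jaw":1,"tx":0,"ty":0,"tz":0,"spin":0},{"jaw":1,"tx":0,"ty":0,"tz":0,"spin":0}]' 60
python3 -m jog '[{"jaw":1,"tx":0,"ty":-0.1,"tz":0,"spin":0},{"jaw":1,"tx":0,"ty":-0.2,"tz":0,"spin":0},{"jaw":1,"tx":0,"ty":-0.3,"tz":0,"spin":0},{"jaw":1,"tx":0,"ty":-0.3,"tz":0,"spin":0}]'
```

```text
t: 21.15
tcp_pos: [0.5811, 0.0245, 0.0083]
ee_rot: [0.747, 0.665, -0.004, -0.001]
force: [-4.3, 0.4, -0.7]
grip_width: 0.0274
t: 21.78
tcp_pos: [0.5812, 0.0245, 0.0085]
ee_rot: [0.747, 0.665, -0.004, -0.001]
force: [-1.5, 0.3, 3.7]
grip_width: 0.0093
t: 22.28
tcp_pos: [0.5354, 0.0299, 0.0085]
ee_rot: [0.747, 0.665, -0.004, -0.002]
force: [-0.9, 0.3, -1.7]
grip_width: 0.0093
```

The bar is held at 9.3 mm and the drawer is sliding. I'll pull it to near the stop.

```bash

python3 -m jog '[{"jaw":1,"tx":0,"ty":-0.1,"tz":0,"spin":0},{"jaw":1,"tx":0,"ty":-0.2,"tz":0,"spin":0},{"jaw":1,"tx":0,"ty":-0.3,"tz":0,"spin":0},{"jaw":1,"tx":0,"ty":-0.4,"tz":0,"spin":0},{"jaw":1,"tx":0,"ty":-0.5,"tz":0,"spin":0},{"jaw":1,"tx":0,"ty":-0.57,"tz":0,"spin":0},{"jaw":1,"tx":0,"ty":-0.605,"tz":0,"spin":0},{"jaw":1,"tx":0,"ty":-0.605,"tz":0,"spin":0}]'
python3 -m jog '[{"jaw":0.68,"tx":0,"ty":0,"tz":0,"spin":0},{"jaw":0.68,"tx":0,"ty":0,"tz":0,"spin":0},{"jaw":0.68,"tx":0,"ty":0,"tz":0,"spin":0},{"jaw":0.68,"tx":0,"ty":0,"tz":-0.4,"spin":0},{"jaw":0.68,"tx":0,"ty":0,"tz":-0.8,"spin":0},{"jaw":0.5,"tx":0,"ty":0,"tz":-0.95,"spin":0},{"jaw":0.3,"tx":0,"ty":0,"tz":-0.95,"spin":0}]'
python3 -c "
from h import *
go([.45,-.1,.2],-.117)"
```

```text
t: 23.28
tcp_pos: [0.4465, 0.0403, 0.0087]
ee_rot: [0.747, 0.665, -0.003, -0.001]
force: [8.5, -0.0, -23.4]
grip_width: 0.009
t: 24.15
tcp_pos: [0.4492, 0.0407, 0.1535]
ee_rot: [0.747, 0.665, -0.002, 0.001]
force: [0.1, -0.3, -0.4]
grip_width: 0.0592
tcp [0.4492 0.0407 0.1535] yaw -0.1170 -> tx -0.9320 ty 0.1147 tz -0.3064 spin 0.0000 | j6 1.60 F [ 0.1 -0.3 -0.4] w 0.0592
```

The drawer is about 136 mm out. I'll turn the camera to look into it from above.

```bash

python3 -m jog '[{"jaw":0,"tx":0,"ty":0.2,"tz":-0.3,"spin":-0.11},{"jaw":0,"tx":0,"ty":0.55,"tz":-0.6,"spin":-0.22},{"jaw":0,"tx":0,"ty":0.55,"tz":-0.6,"spin":-0.33},{"jaw":0,"tx":0,"ty":0.55,"tz":-0.6,"spin":-0.44},{"jaw":0,"tx":0,"ty":0.55,"tz":-0.6,"spin":-0.55},{"jaw":0,"tx":0,"ty":0.55,"tz":-0.6,"spin":-0.66},{"jaw":0,"tx":0,"ty":0.55,"tz":-0.6,"spin":-0.77},{"jaw":0,"tx":0,"ty":0.55,"tz":-0.6,"spin":-0.88}]'
python3 -m jog '[{"jaw":0,"tx":0,"ty":0,"tz":0,"spin":-0.1},{"jaw":0,"tx":0,"ty":0,"tz":0,"spin":-0.12},{"jaw":0,"tx":0,"ty":0,"tz":0,"spin":-0.12},{"jaw":0,"tx":0,"ty":0,"tz":0,"spin":-0.12}]'
python3 -c "
from h import *
f=grab('wrist','w8.png');np.save('w8.npy',f['M']);go([.5,-.2,.24],1.45)"
```

```text
t: 25.15
tcp_pos: [0.5304, 0.0314, 0.2414]
ee_rot: [0.149, 0.989, -0.002, -0.002]
force: [-0.0, -0.6, 0.3]
grip_width: 0.0856
t: 25.65
tcp_pos: [0.5303, 0.0315, 0.2411]
ee_rot: [0.056, 0.998, -0.002, -0.002]
force: [0.6, -0.2, 1.0]
grip_width: 0.0853
tcp [0.5304 0.0314 0.2412] yaw 1.4583 -> tx 0.0280 ty -1.5558 tz 0.0147 spin 0.0053 | j6 0.02 F [ 0.3 -0.2 -0.3] w 0.0853
```

View pics/w8.png

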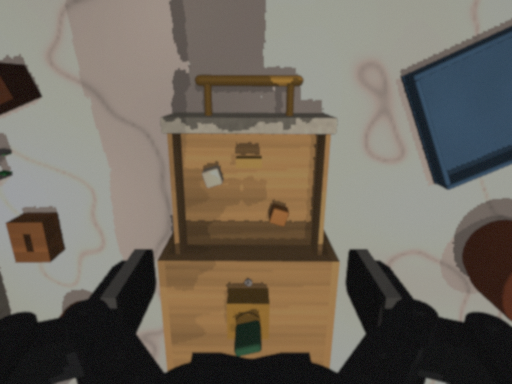

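I can see a white lump at about (212,176), a brown one at about (279,213), and the brass keeper at (248,151). I'll enlarge and measure, and check the shaded rear for more lumps.

```bash
cat > m5.py <<'E'
from h import *
f=grab("wrist");im=f["color"][:,:,::-1].copy()
c=im[125:260,165:345].astype(float);c=np.clip(255*(c/255)**.6*1.1,0,255).astype(np.uint8)
cv2.imwrite("pics/c9.png",cv2.resize(c,(800,600),interpolation=2))
E
python3 m5.py
```

```text
(no output)
```

View pics/c9.png

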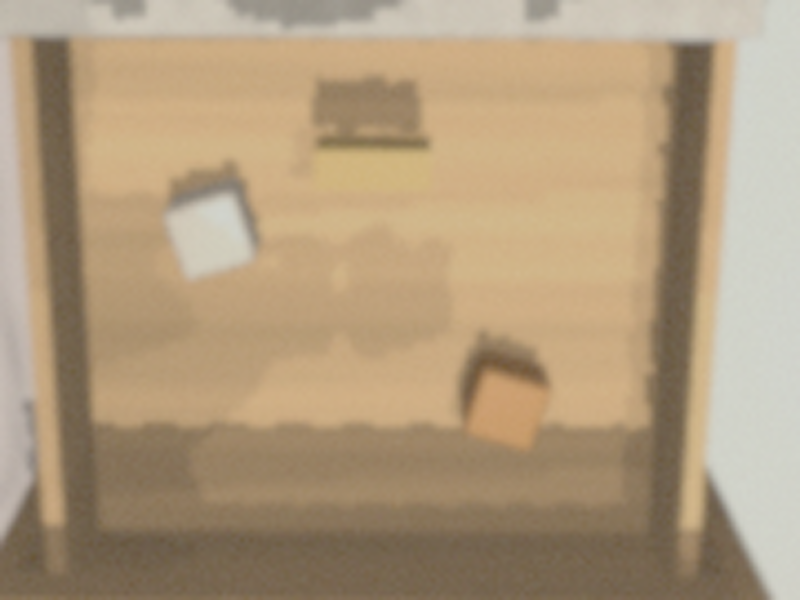

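Only two lumps are present, since the shaded rear is empty: white with corners (165,213), (235,190), (258,250), (188,280), and brown with corners (486,366), (551,383), (528,452), (468,431). I'll work out their poses and move the camera to the rest.

```bash
python3 - <<'E'
from h import *
f=grab("wrist");k=800/180
for n,C in(("white",[(165,213),(235,190),(258,250),(188,280)]),("brown",[(486,366),(551,383),(528,452),(468,431)])):
    P=np.array([pt(f,165+u/k,125+v/k,.032) for u,v in C])[:,:2]
    e=np.roll(P,-1,0)-P;print(n,P.mean(0).round(4),np.linalg.norm(e,axis=1).round(4),(np.degrees(np.arctan2(e[:,1],e[:,0]))%90).round(1))
for n,u,v,z in[("keeperL",318,185,.056),("keeperR",428,185,.056),("wallL",40,520,.056),("wallR",690,520,.056),("frontL",15,40,.056),("frontR",737,40,.056)]:print(n,pt(f,165+u/k,125+v/k,z).round(4))
E
python3 -m jog '[{"jaw":0,"tx":0.327,"ty":-0.4,"tz":0,"spin":0},{"jaw":0,"tx":0.327,"ty":-0.8,"tz":0,"spin":0},{"jaw":0,"tx":0.327,"ty":-0.964,"tz":0,"spin":0},{"jaw":0,"tx":0.327,"ty":-0.964,"tz":0,"spin":0}]'
python3 -m jog '[{"jaw":0,"tx":0.327,"ty":-0.4,"tz":0,"spin":0},{"jaw":0,"tx":0.327,"ty":-0.8,"tz":0,"spin":0},{"jaw":0,"tx":0.327,"ty":-0.964,"tz":0,"spin":0},{"jaw":0,"tx":0.327,"ty":-0.964,"tz":0,"spin":0},{"jaw":0,"tx":0.327,"ty":-0.964,"tz":0,"spin":0}]'
python3 -c "
from h import *
f=grab('wrist','w9.png');np.save('w9.npy',f['M']);print(px(f,[.43,-.243,.05]))
cv2.imwrite('pics/c10.png',cv2.resize(cv2.imread('pics/w9.png')[100:280,150:390],(800,600),interpolation=2))"
```

```text
white [ 0.5514 -0.0147] [0.0193 0.017  0.0203 0.0189] [12.1 12.5 17.4  9.6]
brown [0.6088 0.0578] [0.0182 0.0209 0.0176 0.0194] [68.1 68.1 63.  70.2]
keeperL [0.5359 0.0163 0.056 ]
keeperR [0.5389 0.0425 0.056 ]
wallL [ 0.6163 -0.0664  0.056 ]
wallR [0.6349 0.1007 0.056 ]
frontL [ 0.4935 -0.0497  0.056 ]
frontR [0.5124 0.1177 0.056 ]
t: 26.3
tcp_pos: [0.4653, -0.1088, 0.2424]
ee_rot: [0.058, 0.998, -0.002, -0.002]
force: [-0.4, -0.4, 0.1]
grip_width: 0.0852
t: 26.92
tcp_pos: [0.3999, -0.2458, 0.243]
ee_rot: [0.058, 0.998, -0.002, -0.002]
force: [-1.1, 0.9, 0.3]
grip_width: 0.0855
[255.61582767 184.53431397]
```

View pics/c10.png

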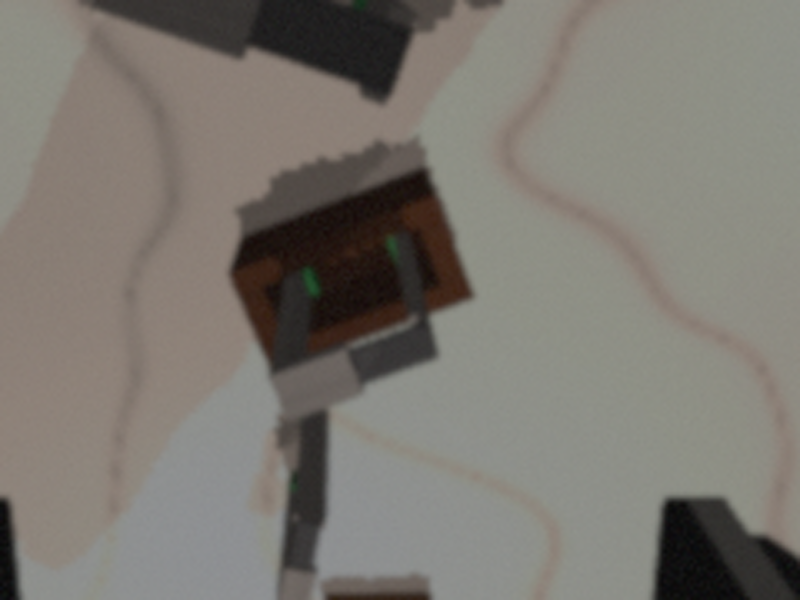

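The crop shows the rest's top corners at (233,272), (430,198), (472,297) and (272,372). The tongs' bridge has corners at (272,378), (430,320), (438,354) and (283,417).

```bash
python3 - <<'E'
from h import *
f=grab("wrist");k=10/3
for n,z,C in(("rest",.05,[(233,272),(430,198),(472,297),(272,372)]),("bridge",.128,[(272,378),(430,320),(438,354),(283,417)])):
    P=np.array([pt(f,150+u/k,100+v/k,z) for u,v in C])[:,:2]
    e=np.roll(P,-1,0)-P;print(n,P.mean(0).round(4),np.linalg.norm(e,axis=1).round(4),(np.degrees(np.arctan2(e[:,1],e[:,0]))).round(1))
go([.431,-.243,.13],np.radians(105))
E
```

```text
rest [ 0.4315 -0.2433] [0.0696 0.037  0.0727 0.0377] [ 104.6   17.2  -74.8 -167.5]
bridge [ 0.4303 -0.2429] [0.0448 0.0098 0.0451 0.0116] [ 104.8    7.3  -72.9 -172.8]
tcp [ 0.4001 -0.2454  0.2432] yaw 1.4560 -> tx -0.2053 ty 0.0424 tz 0.7536 spin -0.2397 | j6 -0.60 F [-1.2  0.6  0.2] w 0.0853
```

```bash
python3 - <<'E'
from h import *
f=grab("wrist")
for z in(0,.1,.17):print([pt(f,150+u*.3,100+v*.3,z).round(3).tolist() for u,v in[(385,100),(245,55),(410,30)]])
E
python3 -m jog '[{"jaw":0,"tx":-0.205,"ty":0.042,"tz":0.1,"spin":-0.11},{"jaw":0,"tx":-0.205,"ty":0.042,"tz":0.2,"spin":-0.22},{"jaw":0,"tx":-0.205,"ty":0.042,"tz":0.4,"spin":-0.24},{"jaw":0,"tx":-0.205,"ty":0.042,"tz":0.4,"spin":-0.24},{"jaw":0,"tx":-0.205,"ty":0.042,"tz":0.4,"spin":-0.24}]'
python3 -c "
from h import *
go([.431,-.243,.057],np.radians(105))"
```

```text
[[0.378, -0.224, 0.0], [0.357, -0.272, 0.0], [0.355, -0.213, 0.0]]
[[0.365, -0.227, 0.1], [0.349, -0.263, 0.1], [0.347, -0.218, 0.1]]
[[0.355, -0.229, 0.17], [0.343, -0.257, 0.17], [0.342, -0.222, 0.17]]
t: 27.7
tcp_pos: [0.4316, -0.2425, 0.184]
ee_rot: [-0.131, 0.991, -0.002, -0.002]
force: [1.5, 1.1, -0.0]
grip_width: 0.0853
tcp [ 0.4316 -0.2425  0.184 ] yaw 1.8335 -> tx 0.0016 ty 0.0010 tz 0.8469 spin 0.0006 | j6 -0.93 F [ 1.5  1.1 -0. ] w 0.0853
```

```bash

python3 -m jog '[{"jaw":0,"tx":0.0,"ty":0,"tz":0.2,"spin":0},{"jaw":0,"tx":0,"ty":0,"tz":0.4,"spin":0},{"jaw":0,"tx":0,"ty":0,"tz":0.55,"spin":0},{"jaw":0,"tx":0,"ty":0,"tz":0.7,"spin":0},{"jaw":0,"tx":0,"ty":0,"tz":0.847,"spin":0},{"jaw":0,"tx":0,"ty":0,"tz":0.847,"spin":0}]' 40
python3 -c "
from h import *
go([.431,-.243,.057],np.radians(105))"
python3 -m jog '[{"jaw":0.52,"tx":0,"ty":0,"tz":0,"spin":0},{"jaw":0.52,"tx":0,"ty":0,"tz":0,"spin":0},{"jaw":0.52,"tx":0,"ty":0,"tz":0,"spin":0},{"jaw":0.52,"tx":0,"ty":0,"tz":0,"spin":0},{"jaw":0.52,"tx":0,"ty":0,"tz":0,"spin":0},{"jaw":0.52,"tx":0,"ty":0,"tz":0,"spin":0}]' 40
```

```text
t: 28.45
tcp_pos: [0.431, -0.2428, 0.0569]
ee_rot: [-0.131, 0.991, -0.001, -0.002]
force: [0.5, -0.1, 0.8]
grip_width: 0.0854
tcp [ 0.431  -0.2428  0.0569] yaw 1.8333 -> tx 0.0004 ty -0.0014 tz -0.0006 spin 0.0004 | j6 -0.93 F [ 0.5 -0.1  0.8] w 0.0854
t: 29.2
tcp_pos: [0.4317, -0.243, 0.0582]
ee_rot: [-0.131, 0.991, -0.002, -0.001]
force: [-0.8, 1.2, 5.0]
grip_width: 0.0408
```

The tongs are gripped at 40.8 mm, a squeeze of about 3. Lifting.

```bash

python3 -m jog '[{"jaw":0.52,"tx":0,"ty":0,"tz":-0.15,"spin":0},{"jaw":0.52,"tx":0,"ty":0,"tz":-0.35,"spin":0},{"jaw":0.52,"tx":0,"ty":0,"tz":-0.6,"spin":0},{"jaw":0.52,"tx":0,"ty":0,"tz":-0.9,"spin":0},{"jaw":0.52,"tx":0,"ty":0,"tz":-0.97,"spin":0},{"jaw":0.52,"tx":0,"ty":0,"tz":-0.97,"spin":0}]'
cat > green.py <<'E'
from h import *
def green(save=None):
    f=grab("wrist",save);hsv=cv2.cvtColor(f["color"],cv2.COLOR_RGB2HSV)
    m=((hsv[...,0]>45)&(hsv[...,0]<90)&(hsv[...,1]>80)&(hsv[...,2]>20)).astype(np.uint8)
    n,l,st,c=cv2.connectedComponentsWithStats(m)
    for i in range(1,n):
        if st[i,4]>15:print("green",st[i],c[i].round(1))
    return f
E
python3 - <<'E'
from green import *
f=green("w10.png");g=dict(f);g["M"]=f["tool_from_camera"]
# expected tip px: grasp at tool z=-.034, tips 85 ahead -> z=.051; tip gap 27
for y in(-.0135,.0135):print(px(g,[.007,y,.051]).round(1),px(g,[.007,y,.035]).round(1))
go([.5514,-.0147,.11],np.radians(13))
E
```

```text
t: 29.95
tcp_pos: [0.4323, -0.2427, 0.2042]
ee_rot: [-0.131, 0.991, -0.002, -0.001]
force: [-0.9, -0.6, -1.1]
grip_width: 0.041
green [241  42   9  12  56] [244.9  47.6]
green [277  72  13  15  72] [283.   79.1]
green [224 193   6  26 117] [226.7 206.4]
green [272 194   6  25 116] [274.6 207.2]
green [202 221   4   5  16] [203.7 223.2]
[229.  193.1] [227.4 201.3]
[269.5 193.1] [270.9 201.3]
tcp [ 0.4317 -0.2422  0.203 ] yaw 1.8334 -> tx -1.1665 ty 1.2591 tz 0.6124 spin -0.9773 | j6 -0.93 F [ 0.1  0.6 -1.8] w 0.0410
```

The tips show up exactly where expected, at row 193, so they are 51 mm ahead of the TCP. I'll go to the white lump with tongs yaw 103°.

```bash

python3 -m jog '[{"jaw":0.52,"tx":-0.3,"ty":0.3,"tz":0,"spin":0.024},{"jaw":0.52,"tx":-0.583,"ty":0.63,"tz":0,"spin":0.024},{"jaw":0.52,"tx":-0.583,"ty":0.63,"tz":0,"spin":0.024},{"jaw":0.52,"tx":-0.583,"ty":0.63,"tz":0,"spin":0.024}]'
python3 -m jog '[{"jaw":0.52,"tx":-0.3,"ty":0.3,"tz":0,"spin":0},{"jaw":0.52,"tx":-0.57,"ty":0.64,"tz":0.0,"spin":0},{"jaw":0.52,"tx":-0.57,"ty":0.64,"tz":0.2,"spin":0},{"jaw":0.52,"tx":-0.57,"ty":0.64,"tz":0.4,"spin":0},{"jaw":0.52,"tx":-0.57,"ty":0.64,"tz":0.4,"spin":0},{"jaw":0.52,"tx":-0.57,"ty":0.64,"tz":0.4,"spin":0}]'
cat > m6.py <<'E'
from green import *
f=green("w11.png")
go([.5514,-.0147,.066],np.radians(102.9))
hsv=cv2.cvtColor(f["color"],cv2.COLOR_RGB2HSV)
q=px(f,[.5514,-.0147,.032]);print("lump expected",q.round(1))
u,v=q.astype(int);r=45;s=hsv[v-r:v+r,u-r:u+r]
m=((s[...,1]<60)&(s[...,2]>110)).astype(np.uint8);n,l,st,c=cv2.connectedComponentsWithStats(m)
for i in range(1,n):
    if st[i,4]>60:print("white",st[i]+[u-r,v-r,0,0,0],(c[i]+[u-r,v-r]).round(1),pt(f,*(c[i]+[u-r,v-r]),.032).round(4))
E
python3 m6.py
```

```text
t: 30.5
tcp_pos: [0.4908, -0.1277, 0.2009]
ee_rot: [-0.113, 0.994, -0.001, -0.003]
force: [-0.3, 0.1, -0.4]
grip_width: 0.0411
t: 31.25
tcp_pos: [0.5524, -0.0165, 0.1409]
ee_rot: [-0.112, 0.994, -0.001, -0.003]
force: [0.5, 0.6, -1.2]
grip_width: 0.0412
green [224 193   6  27 124] [226.7 206.9]
green [272 194   6  26 126] [274.5 207.6]
tcp [ 0.5529 -0.0164  0.1414] yaw 1.7953 -> tx 0.0047 ty 0.0141 tz 0.5028 spin -0.0004 | j6 -0.40 F [-0.4 -1.  -1.1] w 0.0411
lump expected [252.  179.2]
white [240 167  22  22 473] [250.4 177.5] [ 0.5503 -0.0164  0.032 ]
```

The lump lies within 2.5 mm of the tongs' axis. Descending and squeezing.

```bash

python3 -m jog '[{"jaw":0.52,"tx":0.015,"ty":0.006,"tz":0.15,"spin":0},{"jaw":0.52,"tx":0.015,"ty":0.006,"tz":0.3,"spin":0},{"jaw":0.52,"tx":0.015,"ty":0.006,"tz":0.42,"spin":0},{"jaw":0.52,"tx":0.015,"ty":0.006,"tz":0.5,"spin":0},{"jaw":0.52,"tx":0.015,"ty":0.006,"tz":0.5,"spin":0},{"jaw":0.52,"tx":0.015,"ty":0.006,"tz":0.5,"spin":0}]'
python3 -m jog '[{"jaw":0.56,"tx":0,"ty":0,"tz":0,"spin":0},{"jaw":0.6,"tx":0,"ty":0,"tz":0,"spin":0},{"jaw":0.64,"tx":0,"ty":0,"tz":0,"spin":0},{"jaw":0.66,"tx":0,"ty":0,"tz":0,"spin":0},{"jaw":0.66,"tx":0,"ty":0,"tz":0,"spin":0},{"jaw":0.66,"tx":0,"ty":0,"tz":0,"spin":0}]' 40
python3 -c "
from h import *
go([.51,.29,.2],np.radians(83))"
```

```text
t: 32.05
tcp_pos: [0.551, -0.0165, 0.0675]
ee_rot: [-0.112, 0.994, -0.002, -0.001]
force: [-0.1, -0.4, -0.1]
grip_width: 0.0411
t: 32.8
tcp_pos: [0.5516, -0.0166, 0.0682]
ee_rot: [-0.112, 0.994, -0.002, -0.001]
force: [-0.9, 0.7, 6.1]
grip_width: 0.0325
tcp [ 0.5516 -0.0166  0.0682] yaw 1.7952 -> tx -0.1829 ty 2.0510 tz -0.8863 spin 0.2206 | j6 -0.40 F [-0.9  0.7  6.1] w 0.0325
```

```bash

python3 -m jog '[{"jaw":0.66,"tx":0,"ty":0,"tz":-0.1,"spin":0},{"jaw":0.66,"tx":0,"ty":0,"tz":-0.3,"spin":0},{"jaw":0.66,"tx":0,"ty":0,"tz":-0.55,"spin":0},{"jaw":0.66,"tx":0,"ty":0,"tz":-0.8,"spin":0},{"jaw":0.66,"tx":0,"ty":0,"tz":-0.8,"spin":0},{"jaw":0.66,"tx":0,"ty":0,"tz":-0.8,"spin":0}]'
cat > m7.py <<'E'
from green import *
f=green();hsv=cv2.cvtColor(f["color"],cv2.COLOR_RGB2HSV)
s=hsv[170:240,232:270];print("white px between tips",((s[...,1]<60)&(s[...,2]>80)).sum(),"brownish",((s[...,0]>5)&(s[...,0]<18)&(s[...,1]>110)&(s[...,2]>60)).sum())
t=grab("top","t3.png");h=cv2.cvtColor(t["color"],cv2.COLOR_RGB2HSV)
m=((h[...,0]>95)&(h[...,0]<125)&(h[...,1]>110)&(h[...,2]>30)).astype(np.uint8)
cs,_=cv2.findContours(m,0,2);c=max(cs,key=cv2.contourArea);r=cv2.minAreaRect(c);print("dish",cv2.contourArea(c),r)
B=np.array([pt(t,u,v,.032)[:2] for u,v in cv2.boxPoints(r)]);print(B.mean(0).round(4),np.linalg.norm(B-np.roll(B,1,0),axis=1).round(3),np.degrees(np.arctan2(*(B[1]-B[0])[::-1])).round(1)%90)
go([*B.mean(0),.2],np.radians(83))
E
python3 m7.py
```

```text
t: 33.55
tcp_pos: [0.5513, -0.016, 0.1879]
ee_rot: [-0.112, 0.994, -0.002, -0.001]
force: [-0.3, -0.0, -0.3]
grip_width: 0.0327
green [ 0 73  7  6 25] [ 2.1 76. ]
green [230 193   5  27 116] [232.2 207. ]
green [267 193   5  26 111] [268.7 206.5]
green [232 346  28  13 212] [245.9 351.4]
white px between tips 1002 brownish 1243
dish 995.0 ((157.25062561035156, 213.7103271484375), (37.44066619873047, 42.208580017089844), 72.47443389892578)
[0.5052 0.2885] [0.112 0.123 0.112 0.121] 17.5
tcp [ 0.5507 -0.0159  0.1868] yaw 1.7952 -> tx -0.1556 ty 2.0461 tz -0.0938 spin 0.2206 | j6 -0.40 F [-0.7 -0.1 -1.6] w 0.0327
```

The lump is held (width 32.7 mm, white pixels between the tips). The dish is still at (.505,.289). Carrying the lump there.

```bash

python3 -m jog '[{"jaw":0.66,"tx":0,"ty":0.17,"tz":0,"spin":0},{"jaw":0.66,"tx":0,"ty":0.4,"tz":0,"spin":0},{"jaw":0.66,"tx":0,"ty":0.63,"tz":0,"spin":0},{"jaw":0.66,"tx":0,"ty":0.86,"tz":0,"spin":0},{"jaw":0.66,"tx":0,"ty":1,"tz":0,"spin":0},{"jaw":0.66,"tx":0,"ty":1,"tz":0,"spin":0}]'
python3 -m jog '[{"jaw":0.66,"tx":0,"ty":0.17,"tz":0,"spin":0},{"jaw":0.66,"tx":0,"ty":0.4,"tz":0,"spin":0},{"jaw":0.66,"tx":0,"ty":0.63,"tz":0,"spin":0},{"jaw":0.66,"tx":0,"ty":0.86,"tz":0,"spin":0},{"jaw":0.66,"tx":0,"ty":1,"tz":0,"spin":0},{"jaw":0.66,"tx":0,"ty":1,"tz":0,"spin":0}]'
cat > m8.py <<'E'
from green import *
f=green("w12.png");h=cv2.cvtColor(f["color"],cv2.COLOR_RGB2HSV)
m=((h[...,0]>95)&(h[...,0]<125)&(h[...,1]>90)&(h[...,2]>25)).astype(np.uint8)
m=cv2.morphologyEx(m,cv2.MORPH_CLOSE,np.ones((9,9)))
cs,_=cv2.findContours(m,0,2);c=max(cs,key=cv2.contourArea);P=np.array([pt(f,*q[0],.032)[:2] for q in c]).astype(np.float32)
r=cv2.minAreaRect(P);print("dish bbox px",cv2.boundingRect(c),r)
s=h[170:240,236:266];print("white px between tips",((s[...,1]<70)&(s[...,2]>80)).sum())
go([.482,.287,.066])
E
python3 m8.py
```

```text
t: 34.4
tcp_pos: [0.516, 0.1315, 0.1851]
ee_rot: [-0.113, 0.994, -0.002, -0.003]
force: [0.2, 0.1, -1.7]
grip_width: 0.0322
t: 35.15
tcp_pos: [0.4819, 0.2778, 0.1838]
ee_rot: [-0.114, 0.993, -0.002, -0.004]
force: [-0.2, -1.0, -1.2]
grip_width: 0.0323
green [230 192   5  28 109] [232.3 206.4]
green [267 192   5  28 121] [268.7 206.7]
dish bbox px (188, 120, 147, 135) ((0.5064623355865479, 0.29889291524887085), (0.1388283371925354, 0.13596154749393463), 18.345930099487305)
white px between tips 965
tcp [0.4821 0.277  0.1839] yaw 1.7982 -> tx -0.0208 ty 0.0676 tz 0.7860  | j6 0.15 F [-0.9  0.2 -1.6] w 0.0322
```

The wrist view gives a dish centre of (.506,.299) and size 139×136 mm. I'll lower the lump into it.

```bash

python3 -m jog '[{"jaw":0.66,"tx":-0.055,"ty":0.09,"tz":0.15,"spin":0},{"jaw":0.66,"tx":-0.055,"ty":0.09,"tz":0.35,"spin":0},{"jaw":0.66,"tx":-0.055,"ty":0.09,"tz":0.55,"spin":0},{"jaw":0.66,"tx":-0.055,"ty":0.09,"tz":0.7,"spin":0},{"jaw":0.66,"tx":-0.055,"ty":0.09,"tz":0.79,"spin":0},{"jaw":0.66,"tx":-0.055,"ty":0.09,"tz":0.79,"spin":0},{"jaw":0.66,"tx":-0.055,"ty":0.09,"tz":0.79,"spin":0}]'
python3 -m jog '[{"jaw":0.6,"tx":0,"ty":0,"tz":0,"spin":0},{"jaw":0.56,"tx":0,"ty":0,"tz":0,"spin":0},{"jaw":0.52,"tx":0,"ty":0,"tz":0,"spin":0},{"jaw":0.52,"tx":0,"ty":0,"tz":0,"spin":0},{"jaw":0.52,"tx":0,"ty":0,"tz":0,"spin":0},{"jaw":0.52,"tx":0,"ty":0,"tz":0,"spin":0}]'
python3 -m jog '[{"jaw":0.52,"tx":0,"ty":0,"tz":-0.1,"spin":0},{"jaw":0.52,"tx":0,"ty":0,"tz":-0.4,"spin":0},{"jaw":0.52,"tx":0,"ty":0,"tz":-0.8,"spin":0},{"jaw":0.52,"tx":0,"ty":0,"tz":-0.8,"spin":0},{"jaw":0.52,"tx":0,"ty":0,"tz":-0.8,"spin":0}]'
cat > m9.py <<'E'
from green import *
f=green("w13.png");h=cv2.cvtColor(f["color"],cv2.COLOR_RGB2HSV)
print("dish lump search")
q=px(f,[.487,.292,.026]).astype(int);u,v=q;s=h[v-60:v+60,u-60:u+60]
for nm,m in(("white",(s[...,1]<70)&(s[...,2]>90)),("brown",(s[...,0]<20)&(s[...,1]>80)&(s[...,2]>50))):
    n,l,st,c=cv2.connectedComponentsWithStats(m.astype(np.uint8))
    for i in range(1,n):
        if st[i,4]>80:print(nm,st[i],pt(f,*(c[i]+[u-60,v-60]),.026).round(4))
go([.6088,.0578,.18],np.radians(67.5))
E
python3 m9.py
```

```text
t: 36.08
tcp_pos: [0.4871, 0.2914, 0.0662]
ee_rot: [-0.113, 0.994, -0.002, -0.003]
force: [-0.3, -1.4, -1.1]
grip_width: 0.0326
t: 36.83
tcp_pos: [0.487, 0.2914, 0.0662]
ee_rot: [-0.113, 0.994, -0.002, -0.003]
force: [0.3, -0.0, -0.7]
grip_width: 0.0411
t: 37.45
tcp_pos: [0.4879, 0.292, 0.1868]
ee_rot: [-0.113, 0.994, -0.002, -0.003]
force: [0.4, -0.2, -1.2]
grip_width: 0.0409
green [224 193   6  28 146] [226.8 207.3]
green [271 193   7  28 146] [274.  207.3]
dish lump search
white [   0    0  120   16 1228] [0.4373 0.269  0.026 ]
white [ 50  50  22  22 460] [0.4865 0.2921 0.026 ]
tcp [0.4872 0.2916 0.1856] yaw 1.7978 -> tx -0.4396 ty -1.7013 tz 0.0392 spin 0.3945 | j6 0.17 F [-0.3  0.2 -0.9] w 0.0411
```

The white lump is in the dish at (.487,.292). Next, the brown one with tongs yaw 67.5°.

```bash

python3 -m jog '[{"jaw":0.52,"tx":-0.1,"ty":-0.3,"tz":0,"spin":0.1},{"jaw":0.52,"tx":-0.22,"ty":-0.6,"tz":0,"spin":0.2},{"jaw":0.52,"tx":-0.22,"ty":-0.85,"tz":0,"spin":0.3},{"jaw":0.52,"tx":-0.22,"ty":-0.85,"tz":0,"spin":0.394},{"jaw":0.52,"tx":-0.22,"ty":-0.85,"tz":0,"spin":0.394},{"jaw":0.52,"tx":-0.22,"ty":-0.85,"tz":0,"spin":0.394}]'
python3 -c "
from h import *
go([.6088,.0578,.17],np.radians(67.5))"
```

```text
t: 38.25
tcp_pos: [0.5473, 0.175, 0.1847]
ee_rot: [0.193, 0.981, -0.003, -0.004]
force: [-0.1, 0.6, -1.4]
grip_width: 0.0408
tcp [0.5473 0.175  0.1847] yaw 1.1818 -> tx -0.6767 ty -0.5668 tz 0.0985 spin 0.0024 | j6 0.56 F [-0.1  0.6 -1.4] w 0.0408
```

```bash

python3 -m jog '[{"jaw":0.52,"tx":-0.3,"ty":-0.3,"tz":0,"spin":0.002},{"jaw":0.52,"tx":-0.67,"ty":-0.57,"tz":0,"spin":0.002},{"jaw":0.52,"tx":-0.67,"ty":-0.57,"tz":0.15,"spin":0.002},{"jaw":0.52,"tx":-0.67,"ty":-0.57,"tz":0.3,"spin":0.002},{"jaw":0.52,"tx":-0.67,"ty":-0.57,"tz":0.3,"spin":0.002}]'
cat > m10.py <<'E'
from green import *
f=green("w14.png");h=cv2.cvtColor(f["color"],cv2.COLOR_RGB2HSV);go([.6088,.0578,.066],np.radians(67.5))
q=px(f,[.6088,.0578,.032]);print(q.round(1));u,v=q.astype(int);r=40
c=f["color"][v-r:v+r,u-r:u+r,::-1];cv2.imwrite("pics/c11.png",cv2.resize(c,(600,600),interpolation=2))
s=h[v-r:v+r,u-r:u+r];print("lump hsv",s[r-3:r+4,r-3:r+4].reshape(-1,3).mean(0).round(0),"floor",s[8:16,r-4:r+4].reshape(-1,3).mean(0).round(0),s[r,::8].tolist())
E
python3 m10.py
```

```text
t: 38.88
tcp_pos: [0.6056, 0.058, 0.1375]
ee_rot: [0.194, 0.981, -0.004, -0.006]
force: [-0.3, 0.7, -1.8]
grip_width: 0.0411
green [224 193   6  27 132] [226.7 206.6]
green [272 193   6  27 130] [273.9 206.6]
green [227 347  21  11 121] [238.9 351.5]
tcp [0.6065 0.0582 0.139 ] yaw 1.1806 -> tx -0.0196 ty 0.0079 tz 0.4864 spin 0.0016 | j6 0.36 F [ 0.5  0.6 -1.3] w 0.0411
[251.4 185.9]
lump hsv [ 14. 158. 183.] floor [ 16. 132. 182.] [[16, 132, 180], [16, 132, 157], [16, 132, 182], [16, 133, 186], [14, 159, 180], [14, 156, 183], [14, 155, 169], [16, 132, 188], [16, 134, 187], [16, 132, 160]]
```

```bash
cat >> m10.py <<'E'
m=((s[...,1]>145)&(s[...,0]<=15)&(s[...,2]>100)).astype(np.uint8);m=cv2.morphologyEx(m,cv2.MORPH_OPEN,np.ones((3,3)))
cs,_=cv2.findContours(m,0,2)
for c in cs:
    if cv2.contourArea(c)>150:
        P=np.array([pt(f,u-r+a[0][0],v-r+a[0][1],.032)[:2] for a in c]).astype(np.float32);R_=cv2.minAreaRect(P);print(cv2.boundingRect(c),R_)
        go([*R_[0],.066],np.radians(67.5))
E
python3 m10.py
```

```text
green [224 193   6  27 136] [226.8 206.9]
green [272 193   6  28 132] [274.  206.8]
green [222 347  26  11 147] [236.6 351.2]
tcp [0.6072 0.0582 0.1401] yaw 1.1805 -> tx -0.0140 ty 0.0055 tz 0.4936 spin 0.0015 | j6 0.36 F [ 0.  -0.6  0.3] w 0.0411
[250.7 184.3]
lump hsv [ 14. 158. 182.] floor [ 16. 132. 183.] [[16, 132, 179], [16, 133, 157], [16, 132, 181], [16, 134, 189], [14, 158, 179], [14, 157, 182], [14, 159, 168], [16, 133, 186], [16, 132, 186], [16, 128, 147]]
(28, 29, 24, 23) ((0.6083062887191772, 0.05694693326950073), (0.019278496503829956, 0.019232170656323433), 67.7854232788086)
tcp [0.6072 0.0582 0.1401] yaw 1.1805 -> tx -0.0131 ty -0.0010 tz 0.4937 spin 0.0015 | j6 0.36 F [ 0.  -0.6  0.3] w 0.0411
```

Lump confirmed at (.6083,.0569), yaw 67.8°. Descending.

```bash

python3 -m jog '[{"jaw":0.52,"tx":-0.012,"ty":-0.001,"tz":0.15,"spin":0},{"jaw":0.52,"tx":-0.012,"ty":-0.001,"tz":0.3,"spin":0},{"jaw":0.52,"tx":-0.012,"ty":-0.001,"tz":0.42,"spin":0},{"jaw":0.52,"tx":-0.012,"ty":-0.001,"tz":0.485,"spin":0},{"jaw":0.52,"tx":-0.012,"ty":-0.001,"tz":0.485,"spin":0},{"jaw":0.52,"tx":-0.012,"ty":-0.001,"tz":0.485,"spin":0}]'
python3 -m jog '[{"jaw":0.56,"tx":0,"ty":0,"tz":0,"spin":0},{"jaw":0.6,"tx":0,"ty":0,"tz":0,"spin":0},{"jaw":0.64,"tx":0,"ty":0,"tz":0,"spin":0},{"jaw":0.66,"tx":0,"ty":0,"tz":0,"spin":0},{"jaw":0.66,"tx":0,"ty":0,"tz":0,"spin":0},{"jaw":0.66,"tx":0,"ty":0,"tz":0,"spin":0}]' 40
python3 -m jog '[{"jaw":0.66,"tx":0,"ty":0,"tz":-0.1,"spin":0},{"jaw":0.66,"tx":0,"ty":0,"tz":-0.3,"spin":0},{"jaw":0.66,"tx":0,"ty":0,"tz":-0.55,"spin":0},{"jaw":0.66,"tx":0,"ty":0,"tz":-0.8,"spin":0},{"jaw":0.66,"tx":0,"ty":0,"tz":-0.8,"spin":0},{"jaw":0.66,"tx":0,"ty":0,"tz":-0.8,"spin":0}]'
python3 m7.py
```

```text
t: 39.72
tcp_pos: [0.609, 0.0572, 0.0685]
ee_rot: [0.194, 0.981, -0.003, -0.003]
force: [0.3, -0.6, -0.9]
grip_width: 0.0406
t: 40.48
tcp_pos: [0.6096, 0.0572, 0.0693]
ee_rot: [0.194, 0.981, -0.003, -0.002]
force: [-1.7, -0.6, 5.4]
grip_width: 0.0326
t: 41.22
tcp_pos: [0.61, 0.0578, 0.189]
ee_rot: [0.194, 0.981, -0.003, -0.003]
force: [-0.3, 0.1, -2.1]
grip_width: 0.0322
green [230 192   5  27 111] [232.4 205.9]
green [267 192   5  27 106] [268.5 205.5]
white px between tips 0 brownish 2408
dish 589.0 ((152.29412841796875, 210.1764678955078), (29.10427474975586, 34.440059661865234), 75.96376037597656)
[0.5156 0.3034] [0.087 0.1   0.088 0.099] 13.900000000000006
tcp [0.6093 0.0578 0.1878] yaw 1.1809 -> tx 1.2007 ty 1.2763 tz -0.0842 spin -0.1704 | j6 0.36 F [-0.1 -0.5 -1.8] w 0.0326
```

The brown lump is held. Carrying it to the dish.

```bash

python3 -m jog '[{"jaw":0.66,"tx":0.15,"ty":0.17,"tz":0,"spin":0},{"jaw":0.66,"tx":0.3,"ty":0.34,"tz":0,"spin":0},{"jaw":0.66,"tx":0.45,"ty":0.52,"tz":0,"spin":0},{"jaw":0.66,"tx":0.573,"ty":0.658,"tz":0,"spin":0},{"jaw":0.66,"tx":0.573,"ty":0.658,"tz":0,"spin":0},{"jaw":0.66,"tx":0.573,"ty":0.658,"tz":0,"spin":0}]'
python3 -m jog '[{"jaw":0.66,"tx":0.15,"ty":0.17,"tz":0,"spin":0},{"jaw":0.66,"tx":0.3,"ty":0.34,"tz":0,"spin":0},{"jaw":0.66,"tx":0.45,"ty":0.52,"tz":0,"spin":0},{"jaw":0.66,"tx":0.573,"ty":0.658,"tz":0,"spin":0},{"jaw":0.66,"tx":0.573,"ty":0.658,"tz":0,"spin":0},{"jaw":0.66,"tx":0.573,"ty":0.658,"tz":0,"spin":0}]'
python3 m8.py; python3 m9.py; python3 -c "
from h import *
go([.525,.306,.065])"
```

```text
t: 42.08
tcp_pos: [0.567, 0.1814, 0.1866]
ee_rot: [0.194, 0.981, -0.004, -0.005]
force: [-0.2, 0.5, -0.9]
grip_width: 0.0325
t: 42.82
tcp_pos: [0.5255, 0.3042, 0.186]
ee_rot: [0.194, 0.981, -0.004, -0.005]
force: [0.2, -0.0, -1.4]
grip_width: 0.0328
green [230 192   5  28 116] [232.3 206.6]
green [267 192   5  27 110] [268.6 205.6]
dish bbox px (141, 47, 198, 178) ((0.5081644654273987, 0.30006787180900574), (0.13589628040790558, 0.13600288331508636), 18.26903533935547)
white px between tips 252
tcp [0.5256 0.3041 0.1861] yaw 1.1794 -> tx 0.2192 ty -0.2079 tz 0.8043  | j6 0.78 F [-0.6  0.6 -1.7] w 0.0323
green [230 192   5  28 119] [232.3 206.4]
green [267 192   5  27 109] [268.6 205.6]
dish lump search
white [   0    0   50   47 1206] [0.4335 0.2705 0.026 ]
white [109   0  11  14  81] [0.4595 0.359  0.026 ]
white [ 49  46  26  28 438] [0.4867 0.2925 0.026 ]
white [  0  96  23  24 282] [0.5136 0.2209 0.026 ]
brown [ 73 114  30   6 168] [0.5494 0.2936 0.026 ]
tcp [0.5256 0.3041 0.1862] yaw 1.1793 -> tx -1.1396 ty -1.3054 tz 0.0455 spin 0.0007 | j6 0.78 F [ 0.6  0.9 -1.4] w 0.0323
tcp [0.5256 0.3041 0.1862] yaw 1.1793 -> tx 0.0027 ty 0.0183 tz 0.8077  | j6 0.78 F [ 0.6  0.9 -1.4] w 0.0323
```

```bash

python3 -m jog '[{"jaw":0.66,"tx":0,"ty":0.01,"tz":0.15,"spin":0},{"jaw":0.66,"tx":0,"ty":0.01,"tz":0.35,"spin":0},{"jaw":0.66,"tx":0,"ty":0.01,"tz":0.55,"spin":0},{"jaw":0.66,"tx":0,"ty":0.01,"tz":0.7,"spin":0},{"jaw":0.66,"tx":0,"ty":0.01,"tz":0.8,"spin":0},{"jaw":0.66,"tx":0,"ty":0.01,"tz":0.8,"spin":0},{"jaw":0.66,"tx":0,"ty":0.01,"tz":0.8,"spin":0}]'
python3 -m jog '[{"jaw":0.6,"tx":0,"ty":0,"tz":0,"spin":0},{"jaw":0.56,"tx":0,"ty":0,"tz":0,"spin":0},{"jaw":0.52,"tx":0,"ty":0,"tz":0,"spin":0},{"jaw":0.52,"tx":0,"ty":0,"tz":0,"spin":0},{"jaw":0.52,"tx":0,"ty":0,"tz":0,"spin":0},{"jaw":0.52,"tx":0,"ty":0,"tz":0,"spin":0}]'
python3 -m jog '[{"jaw":0.52,"tx":0,"ty":0,"tz":-0.1,"spin":0},{"jaw":0.52,"tx":0,"ty":0,"tz":-0.4,"spin":0},{"jaw":0.52,"tx":0,"ty":0,"tz":-0.8,"spin":0},{"jaw":0.52,"tx":0,"ty":0,"tz":-0.9,"spin":0},{"jaw":0.52,"tx":0,"ty":0,"tz":-0.9,"spin":0}]'
python3 m9.py;  python3 -c "
from h import *
go([.52,.0,.2]);go([.431,-.243,.2],np.radians(105))"
```

```text
t: 43.8
tcp_pos: [0.5256, 0.3047, 0.0671]
ee_rot: [0.195, 0.981, -0.004, -0.004]
force: [0.4, 0.0, -1.5]
grip_width: 0.0322
t: 44.55
tcp_pos: [0.5256, 0.3047, 0.067]
ee_rot: [0.195, 0.981, -0.004, -0.004]
force: [-1.1, -0.1, -0.8]
grip_width: 0.0411
t: 45.18
tcp_pos: [0.5278, 0.3058, 0.2039]
ee_rot: [0.195, 0.981, -0.003, -0.003]
force: [0.5, -0.5, -1.4]
grip_width: 0.0411
green [224 192   6  30 153] [226.8 207.1]
green [271 192   6  27 128] [273.8 204.3]
dish lump search
white [   0    0   54   51 1379] [0.432  0.2708 0.026 ]
white [103   0  17  21 189] [0.4594 0.3606 0.026 ]
white [ 49  48  26  26 421] [0.4873 0.2928 0.026 ]
white [  0  93  26  27 371] [0.5137 0.22   0.026 ]
brown [ 78  78  19  21 366] [0.5239 0.3063 0.026 ]
tcp [0.5268 0.3054 0.2019] yaw 1.1788 -> tx -1.1370 ty -1.3152 tz 0.1505 spin 0.0005 | j6 0.79 F [ 0.4 -0.  -1.2] w 0.0412
tcp [0.5268 0.3054 0.2019] yaw 1.1788 -> tx -0.7363 ty -1.8986 tz 0.0249  | j6 0.79 F [ 0.4 -0.  -1.2] w 0.0412
tcp [0.5268 0.3054 0.2019] yaw 1.1788 -> tx -0.8070 ty -3.6223 tz 0.0398 spin -0.4162 | j6 0.79 F [ 0.4 -0.  -1.2] w 0.0412
```

Both lumps are in the dish: white (.487,.293), brown (.524,.306). Now I'll return the tongs.

```bash

python3 -m jog '[{"jaw":0.52,"tx":-0.1,"ty":-0.3,"tz":0,"spin":0},{"jaw":0.52,"tx":-0.2,"ty":-0.6,"tz":0,"spin":0},{"jaw":0.52,"tx":-0.2,"ty":-0.905,"tz":0,"spin":0},{"jaw":0.52,"tx":-0.2,"ty":-0.905,"tz":0,"spin":0},{"jaw":0.52,"tx":-0.2,"ty":-0.905,"tz":0,"spin":0}]' |grep tcp
python3 -m jog '[{"jaw":0.52,"tx":-0.1,"ty":-0.3,"tz":0,"spin":0},{"jaw":0.52,"tx":-0.2,"ty":-0.6,"tz":0,"spin":0},{"jaw":0.52,"tx":-0.2,"ty":-0.905,"tz":0,"spin":0},{"jaw":0.52,"tx":-0.2,"ty":-0.905,"tz":0,"spin":0},{"jaw":0.52,"tx":-0.2,"ty":-0.905,"tz":0,"spin":0}]' |grep tcp
python3 -m jog '[{"jaw":0.52,"tx":-0.1,"ty":-0.3,"tz":0,"spin":-0.1},{"jaw":0.52,"tx":-0.2,"ty":-0.6,"tz":0,"spin":-0.2},{"jaw":0.52,"tx":-0.2,"ty":-0.905,"tz":0,"spin":-0.3},{"jaw":0.52,"tx":-0.2,"ty":-0.905,"tz":0,"spin":-0.416},{"jaw":0.52,"tx":-0.2,"ty":-0.905,"tz":0,"spin":-0.416},{"jaw":0.52,"tx":-0.2,"ty":-0.905,"tz":0,"spin":-0.416}]' |grep tcp
python3 -c "
from h import *
go([.4316,-.243,.205],np.radians(105))"
```

```text
tcp_pos: [0.5021, 0.1686, 0.2016]
tcp_pos: [0.4785, 0.0324, 0.2023]
tcp_pos: [0.4549, -0.1034, 0.2031]
tcp [ 0.4549 -0.1034  0.2031] yaw 1.8318 -> tx 0.3903 ty -0.8590 tz -0.0062 spin -0.0005 | j6 -0.65 F [-0.3  0.  -0.8] w 0.0410
```

```bash

python3 -m jog '[{"jaw":0.52,"tx":0.2,"ty":-0.3,"tz":0,"spin":0},{"jaw":0.52,"tx":0.39,"ty":-0.6,"tz":0,"spin":0},{"jaw":0.52,"tx":0.39,"ty":-0.859,"tz":0,"spin":0},{"jaw":0.52,"tx":0.39,"ty":-0.859,"tz":0,"spin":0},{"jaw":0.52,"tx":0.39,"ty":-0.859,"tz":0,"spin":0}]' |grep tcp
python3 -c "
from green import *
go([.4316,-.243,.12],np.radians(105))
f=green('w15.png')
# rest seen: dark red-brown mask near expected top corners
h=cv2.cvtColor(f['color'],cv2.COLOR_RGB2HSV);q=px(f,[.4315,-.2433,.05]);print(q)
m=((h[...,0]<14)&(h[...,1]>120)&(h[...,2]<120)&(h[...,2]>15)).astype(np.uint8)
n,l,st,c=cv2.connectedComponentsWithStats(m)
for i in range(1,n):
    if st[i,4]>300:print(st[i],c[i])
"
```

```text
tcp_pos: [0.4318, -0.242, 0.2037]
tcp [ 0.4318 -0.242   0.2037] yaw 1.8317 -> tx -0.0044 ty -0.0061 tz 0.5583 spin -0.0006 | j6 -0.93 F [ 0.3 -0.1  0.2] w 0.0407
green [239  45  10  11  59] [243.3  50.1]
green [275  74  14  15  73] [281.5  81.1]
green [224 193   6  26 105] [226.6 206.6]
green [272 193   6  26 116] [274.5 207. ]
green [200 224   5   5  17] [202.1 226. ]
[248.43470051 167.64623453]
[ 212  142   73   43 2621] [247.94620374 163.05570393]
```

Pose equals the lift-out pose. Lowering in two stages.

```bash

python3 -m jog '[{"jaw":0.52,"tx":-0.003,"ty":-0.006,"tz":0.2,"spin":0},{"jaw":0.52,"tx":-0.003,"ty":-0.006,"tz":0.4,"spin":0},{"jaw":0.52,"tx":-0.003,"ty":-0.006,"tz":0.56,"spin":0},{"jaw":0.52,"tx":-0.003,"ty":-0.006,"tz":0.56,"spin":0}]'
python3 -m jog '[{"jaw":0.52,"tx":0,"ty":-0.003,"tz":0.08,"spin":0},{"jaw":0.52,"tx":0,"ty":-0.003,"tz":0.16,"spin":0},{"jaw":0.52,"tx":0,"ty":-0.003,"tz":0.24,"spin":0},{"jaw":0.52,"tx":0,"ty":-0.003,"tz":0.3,"spin":0},{"jaw":0.52,"tx":0,"ty":-0.003,"tz":0.3,"spin":0}]'
python3 -c "
from h import *
go([.4316,-.243,.0585],np.radians(105))"
```

```text
t: 48.4
tcp_pos: [0.4301, -0.2403, 0.1184]
ee_rot: [-0.131, 0.991, 0.0, -0.008]
force: [-0.5, 0.4, -0.2]
grip_width: 0.0412
t: 49.02
tcp_pos: [0.4289, -0.2405, 0.0725]
ee_rot: [-0.131, 0.991, 0.001, -0.008]
force: [-0.7, 0.2, 0.1]
grip_width: 0.0409
tcp [ 0.4289 -0.2405  0.0725] yaw 1.8338 -> tx -0.0145 ty -0.0215 tz 0.0931 spin 0.0008 | j6 -0.93 F [-0.7  0.2  0.1] w 0.0409
```

```bash

python3 -m jog '[{"jaw":0.52,"tx":-0.014,"ty":-0.02,"tz":0.04,"spin":0},{"jaw":0.52,"tx":-0.014,"ty":-0.02,"tz":0.08,"spin":0},{"jaw":0.52,"tx":-0.014,"ty":-0.02,"tz":0.095,"spin":0},{"jaw":0.52,"tx":-0.014,"ty":-0.02,"tz":0.095,"spin":0}]'
python3 -m jog '[{"jaw":0.47,"tx":0,"ty":0,"tz":0,"spin":0},{"jaw":0.4,"tx":0,"ty":0,"tz":0,"spin":0},{"jaw":0.2,"tx":0,"ty":0,"tz":0,"spin":0},{"jaw":0,"tx":0,"ty":0,"tz":0,"spin":0},{"jaw":0,"tx":0,"ty":0,"tz":0,"spin":0},{"jaw":0,"tx":0,"ty":0,"tz":0,"spin":0},{"jaw":0,"tx":0,"ty":0,"tz":0,"spin":0}]'
python3 -m jog '[{"jaw":0,"tx":0,"ty":0,"tz":-0.15,"spin":0},{"jaw":0,"tx":0,"ty":0,"tz":-0.35,"spin":0},{"jaw":0,"tx":0,"ty":0,"tz":-0.6,"spin":0},{"jaw":0,"tx":0,"ty":0,"tz":-0.95,"spin":0},{"jaw":0,"tx":0,"ty":0,"tz":-1,"spin":0},{"jaw":0,"tx":0,"ty":0,"tz":-1,"spin":0}]'
python3 -c "
from green import *
f=green('w16.png')
for y in(-.022,.022):
  d=np.array([-np.sin(np.radians(15)),np.cos(np.radians(15)),0]);print('bridge end exp',px(f,np.array([.4305,-.243,.128])+y*d).round(1))
g=cv2.cvtColor(f['color'],cv2.COLOR_RGB2HSV);q=px(f,[.4305,-.243,.128]).astype(int)
print(q,g[q[1],q[0]-30:q[0]+31:5].tolist())
go([.449,.041,.1535],-.117)"
```

```text
t: 49.52
tcp_pos: [0.4315, -0.2428, 0.0582]
ee_rot: [-0.131, 0.991, 0.001, -0.008]
force: [0.8, -0.3, -0.6]
grip_width: 0.041
t: 50.4
tcp_pos: [0.4315, -0.2428, 0.0582]
ee_rot: [-0.131, 0.991, 0.001, -0.008]
force: [0.6, 0.6, 0.1]
grip_width: 0.0854
t: 51.15
tcp_pos: [0.4342, -0.2429, 0.2084]
ee_rot: [-0.131, 0.991, 0.001, -0.008]
force: [-0.2, -0.2, -0.3]
grip_width: 0.0852
green [240  42  11  13  73] [245.   48.1]
green [276  71  15  17  82] [282.7  78.9]
green [234 154   4  11  36] [235.6 158.9]
green [264 154   5  11  42] [266.3 158.6]
bridge end exp [221.1 186.5]
bridge end exp [279.3 186.5]
[250 186] [[13, 40, 102], [11, 25, 110], [12, 24, 108], [13, 28, 111], [9, 24, 108], [13, 28, 110], [14, 26, 107], [20, 13, 57], [15, 19, 55], [15, 9, 55], [10, 14, 55], [165, 18, 57], [24, 14, 94]]
tcp [ 0.4336 -0.2425  0.2073] yaw 1.8339 -> tx -0.5965 ty 1.7963 tz 0.3575 spin -0.7580 | j6 -0.93 F [-0.2  0.2  0.2] w 0.0855
```

The tongs stand in the rest: the grey bridge is at the predicted pixels and both green tips are inside the pocket. Next, back to the handle with spin +1.24.

```bash

python3 -m jog '[{"jaw":0.2,"tx":-0.15,"ty":0.3,"tz":0,"spin":0.11},{"jaw":0.4,"tx":-0.3,"ty":0.6,"tz":0,"spin":0.22},{"jaw":0.68,"tx":-0.3,"ty":0.9,"tz":0,"spin":0.33},{"jaw":0.68,"tx":-0.3,"ty":0.9,"tz":0,"spin":0.44},{"jaw":0.68,"tx":-0.3,"ty":0.9,"tz":0,"spin":0.55},{"jaw":0.68,"tx":-0.3,"ty":0.9,"tz":0,"spin":0.66},{"jaw":0.68,"tx":-0.3,"ty":0.9,"tz":0,"spin":0.77},{"jaw":0.68,"tx":-0.3,"ty":0.9,"tz":0,"spin":0.88}]'
python3 -c "
from h import *
go([.4475,.0405,.15],-.117)"
```

```text
t: 52.2
tcp_pos: [0.4407, -0.0999, 0.2051]
ee_rot: [0.533, 0.846, -0.005, -0.01]
force: [-0.1, 0.1, -0.3]
grip_width: 0.027
tcp [ 0.4407 -0.0999  0.2051] yaw 0.4461 -> tx 0.8207 ty 0.4511 tz 0.3683 spin 0.3585 | j6 0.73 F [-0.1  0.1 -0.3] w 0.0270
```

```bash

python3 -m jog '[{"jaw":0.68,"tx":0.4,"ty":0.22,"tz":0,"spin":0.11},{"jaw":0.68,"tx":0.82,"ty":0.45,"tz":0.1,"spin":0.22},{"jaw":0.68,"tx":0.82,"ty":0.45,"tz":0.37,"spin":0.33},{"jaw":0.68,"tx":0.82,"ty":0.45,"tz":0.37,"spin":0.36},{"jaw":0.68,"tx":0.82,"ty":0.45,"tz":0.37,"spin":0.36},{"jaw":0.68,"tx":0.82,"ty":0.45,"tz":0.37,"spin":0.36}]'
python3 -c "
from h import *
go([.447,.0405,.009],-.117)
f=grab('wrist','w17.png');h=cv2.cvtColor(f['color'],cv2.COLOR_RGB2HSV)
q=px(f,[.447,.0405,.045]);print(q)
for r in(130,150,170):
  x=np.nonzero((h[r,200:300,0]>10)&(h[r,200:300,0]<28)&(h[r,200:300,1]>120)&(h[r,200:300,2]>50))[0]+200;print(r,x.min() if len(x) else 0,x.max() if len(x) else 0,pt(f,np.median(x),r,.045).round(4) if len(x) else '')"
```

```text
t: 52.95
tcp_pos: [0.4473, 0.0401, 0.1493]
ee_rot: [0.748, 0.664, -0.008, -0.008]
force: [-1.2, -0.4, -0.7]
grip_width: 0.0271
tcp [0.4473 0.0401 0.1493] yaw -0.1189 -> tx 0.0033 ty 0.0186 tz 0.9352 spin -0.0012 | j6 1.60 F [-1.2 -0.4 -0.7] w 0.0271
[252.11206906 182.6301605 ]
130 250 299 [0.4696 0.0815 0.045 ]
150 250 261 [0.4529 0.0674 0.045 ]
170 250 261 [0.451  0.0509 0.045 ]
```

The bar is at x≈0.450. I'll descend, grip it and push the drawer shut.

```bash

python3 -m jog '[{"jaw":0.68,"tx":0,"ty":0.01,"tz":0.3,"spin":0},{"jaw":0.68,"tx":0,"ty":0.02,"tz":0.6,"spin":0},{"jaw":0.68,"tx":0,"ty":0.03,"tz":0.8,"spin":0},{"jaw":0.68,"tx":0,"ty":0.03,"tz":0.93,"spin":0},{"jaw":0.68,"tx":0,"ty":0.03,"tz":0.93,"spin":0}]'
python3 -m jog '[{"jaw":1,"tx":0,"ty":0,"tz":0,"spin":0},{"jaw":1,"tx":0,"ty":0,"tz":0,"spin":0},{"jaw":1,"tx":0,"ty":0,"tz":0,"spin":0},{"jaw":1,"tx":0,"ty":0,"tz":0,"spin":0},{"jaw":1,"tx":0,"ty":0,"tz":0,"spin":0}]' 60
python3 -m jog '[{"jaw":1,"tx":0,"ty":0.1,"tz":0,"spin":0},{"jaw":1,"tx":0,"ty":0.23,"tz":0,"spin":0},{"jaw":1,"tx":0,"ty":0.36,"tz":0,"spin":0},{"jaw":1,"tx":0,"ty":0.5,"tz":0,"spin":0},{"jaw":1,"tx":0,"ty":0.63,"tz":0,"spin":0},{"jaw":1,"tx":0,"ty":0.76,"tz":0,"spin":0},{"jaw":1,"tx":0,"ty":0.8,"tz":0,"spin":0},{"jaw":1,"tx":0,"ty":0.8,"tz":0,"spin":0}]'
python3 -c "
from h import *
go([.5812,.0245,.0085],-.117)"
```

```text
t: 53.62
tcp_pos: [0.4515, 0.0388, 0.0109]
ee_rot: [0.748, 0.663, -0.006, -0.006]
force: [0.2, 0.8, 0.5]
grip_width: 0.0273
t: 54.25
tcp_pos: [0.4521, 0.0383, 0.0113]
ee_rot: [0.748, 0.663, -0.006, -0.005]
force: [0.5, -4.7, 5.3]
grip_width: 0.0089
t: 55.25
tcp_pos: [0.574, 0.0239, 0.0112]
ee_rot: [0.748, 0.663, -0.004, -0.004]
force: [1.5, -0.5, 12.3]
grip_width: 0.0089
tcp [0.574  0.0239 0.0112] yaw -0.1202 -> tx 0.0095 ty 0.0472 tz 0.0177 spin -0.0020 | j6 1.59 F [ 1.5 -0.5 12.3] w 0.0089
```

```bash

python3 -m jog '[{"jaw":1,"tx":0,"ty":0.03,"tz":0.0,"spin":0},{"jaw":1,"tx":0,"ty":0.05,"tz":0.0,"spin":0},{"jaw":1,"tx":0,"ty":0.06,"tz":0.0,"spin":0},{"jaw":1,"tx":0,"ty":0.06,"tz":0.0,"spin":0}]'
python3 -m jog '[{"jaw":1,"tx":0,"ty":0.02,"tz":0.0,"spin":0},{"jaw":1,"tx":0,"ty":0.03,"tz":0.0,"spin":0},{"jaw":1,"tx":0,"ty":0.03,"tz":0.0,"spin":0},{"jaw":1,"tx":0,"ty":0.03,"tz":0.0,"spin":0}]'
```

```text
t: 55.75
tcp_pos: [0.5831, 0.0229, 0.0113]
ee_rot: [0.748, 0.663, -0.004, -0.004]
force: [-0.1, -2.3, 6.2]
grip_width: 0.0088
t: 56.25
tcp_pos: [0.5852, 0.0227, 0.0112]
ee_rot: [0.748, 0.663, -0.005, -0.006]
force: [-6.7, -1.1, 10.8]
grip_width: 0.009
```

```bash

python3 -m jog '[{"jaw":1,"tx":0,"ty":0.03,"tz":0.0,"spin":0},{"jaw":1,"tx":0,"ty":0.04,"tz":0.0,"spin":0},{"jaw":1,"tx":0,"ty":0.04,"tz":0.0,"spin":0}]'
python3 -m jog '[{"jaw":0.68,"tx":0,"ty":0,"tz":0,"spin":0},{"jaw":0.68,"tx":0,"ty":0,"tz":0,"spin":0},{"jaw":0.68,"tx":0,"ty":0,"tz":0,"spin":0},{"jaw":0.68,"tx":0,"ty":0,"tz":-0.3,"spin":0},{"jaw":0.68,"tx":0,"ty":0,"tz":-0.6,"spin":0},{"jaw":0.68,"tx":0,"ty":0,"tz":-1,"spin":0},{"jaw":0.68,"tx":0,"ty":0,"tz":-1,"spin":0}]'
python3 -c "
from h import *
go([.6885,.0105,.23],.05)
f=grab('wrist','w18.png');h=cv2.cvtColor(f['color'],cv2.COLOR_RGB2HSV)
for r in(150,170,190,210):
  x=np.nonzero((h[r,200:290,0]>10)&(h[r,200:290,0]<28)&(h[r,200:290,1]>120)&(h[r,200:290,2]>50))[0]+200;print(r,x.min() if len(x) else 0,x.max() if len(x) else 0,pt(f,np.median(x),r,.045).round(4) if len(x) else '')"
```

```text
t: 56.62
tcp_pos: [0.585, 0.0227, 0.0112]
ee_rot: [0.748, 0.664, -0.009, -0.009]
force: [-16.3, -1.6, 20.7]
grip_width: 0.0088
t: 57.5
tcp_pos: [0.5921, 0.0227, 0.1658]
ee_rot: [0.748, 0.664, -0.006, -0.007]
force: [0.6, 0.0, -0.2]
grip_width: 0.0272
tcp [0.5921 0.0227 0.1658] yaw -0.1190 -> tx -0.0045 ty 0.6404 tz -0.4393 spin -0.1076 | j6 1.59 F [ 0.6  0.  -0.2] w 0.0272
150 241 250 [0.5893 0.0479 0.045 ]
170 241 251 [0.5875 0.0304 0.045 ]
190 241 250 [0.5848 0.0123 0.045 ]
210 241 251 [ 0.5829 -0.0067  0.045 ]
```

The bar is back at x≈.5865, its original shut position, with a 16 N end-stop force. Now above the key to measure its angle.

```bash

python3 -m jog '[{"jaw":0.5,"tx":0,"ty":0,"tz":-0.3,"spin":0},{"jaw":0.5,"tx":0,"ty":0.2,"tz":-0.44,"spin":0},{"jaw":0.5,"tx":0,"ty":0.5,"tz":-0.44,"spin":-0.05},{"jaw":0.5,"tx":0,"ty":0.64,"tz":-0.44,"spin":-0.1},{"jaw":0.5,"tx":0,"ty":0.64,"tz":-0.44,"spin":-0.1},{"jaw":0.5,"tx":0,"ty":0.64,"tz":-0.44,"spin":-0.1}]'
python3 -c "
from green import *
go([.6885,.0105,.12],.03)
f=green('w19.png');q=px(f,[.688,.011,.153]);print(q)
u,v=q.astype(int);cv2.imwrite('pics/c12.png',cv2.resize(cv2.imread('pics/w19.png')[v-70:v+60,u-80:u+80],(738,600),interpolation=2));print(u-80,v-70)"
```

```text
t: 58.3
tcp_pos: [0.6858, 0.0116, 0.225]
ee_rot: [0.694, 0.72, -0.008, -0.011]
force: [-0.5, -0.5, -0.9]
grip_width: 0.0431
tcp [0.6858 0.0116 0.225 ] yaw 0.0371 -> tx -0.0112 ty 0.0356 tz 0.6990 spin 0.0045 | j6 1.43 F [-0.5 -0.5 -0.9] w 0.0431
green [248 170  14  40 392] [254.7 190.2]
[254.84701991 197.04957865]
174 127
```

View pics/c12.png

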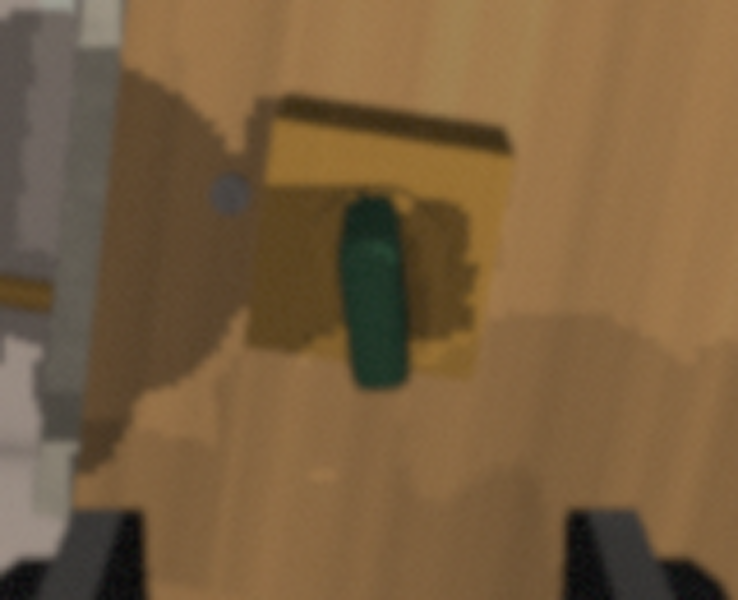

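The head's top face runs from (374,245) to (382,388). That puts the grip yaw at about 0.10, which matches the slot direction minus 1.35, and the centre is on prediction.

```bash

python3 -m jog '[{"jaw":0.5,"tx":-0.01,"ty":0.025,"tz":0.2,"spin":-0.04},{"jaw":0.5,"tx":-0.01,"ty":0.03,"tz":0.4,"spin":-0.04},{"jaw":0.5,"tx":-0.01,"ty":0.033,"tz":0.5,"spin":-0.04},{"jaw":0.5,"tx":-0.01,"ty":0.033,"tz":0.5,"spin":-0.04}]'
python3 -c "
from h import *
go([.6885,.0108,.107],.10)"
```

```text
t: 58.85
tcp_pos: [0.6878, 0.0108, 0.15]
ee_rot: [0.671, 0.741, -0.008, -0.011]
force: [0.6, -0.4, 1.2]
grip_width: 0.0423
tcp [0.6878 0.0108 0.15  ] yaw 0.1000 -> tx -0.0023 ty 0.0123 tz 0.2862 spin 0.0000 | j6 1.37 F [ 0.6 -0.4  1.2] w 0.0423
```

```bash

python3 -m jog '[{"jaw":0.5,"tx":-0.002,"ty":0.01,"tz":0.1,"spin":0},{"jaw":0.5,"tx":-0.002,"ty":0.01,"tz":0.2,"spin":0},{"jaw":0.5,"tx":-0.002,"ty":0.01,"tz":0.28,"spin":0},{"jaw":0.5,"tx":-0.002,"ty":0.01,"tz":0.28,"spin":0}]'
python3 -m jog '[{"jaw":1,"tx":0,"ty":0,"tz":0,"spin":0},{"jaw":1,"tx":0,"ty":0,"tz":0,"spin":0},{"jaw":1,"tx":0,"ty":0,"tz":0,"spin":0},{"jaw":1,"tx":0,"ty":0,"tz":0,"spin":0},{"jaw":1,"tx":0,"ty":0,"tz":0,"spin":0},{"jaw":1,"tx":0,"ty":0,"tz":0,"spin":0}]' 60
python3 -c "
from h import *
go([.6885,.0108,.107],.10);print(bot.get_obs()['wrist_torque'])"
```

```text
t: 59.35
tcp_pos: [0.6871, 0.0109, 0.1062]
ee_rot: [0.671, 0.741, -0.009, -0.012]
force: [-0.4, -0.1, 0.1]
grip_width: 0.0429
t: 60.1
tcp_pos: [0.6872, 0.0108, 0.1066]
ee_rot: [0.671, 0.741, -0.008, -0.012]
force: [-0.1, -0.9, 2.3]
grip_width: 0.0092
tcp [0.6872 0.0108 0.1066] yaw 0.1000 -> tx -0.0011 ty 0.0082 tz -0.0028 spin -0.0000 | j6 1.37 F [-0.1 -0.9  2.3] w 0.0092
[-0.1164834   0.15555202  0.03984482]
```

```bash

python3 -m jog '[{"jaw":1,"tx":0,"ty":0,"tz":0.005,"spin":-0.1},{"jaw":1,"tx":0,"ty":0,"tz":0.005,"spin":-0.2},{"jaw":1,"tx":0,"ty":0,"tz":0.005,"spin":-0.3},{"jaw":1,"tx":0,"ty":0,"tz":0.005,"spin":-0.4},{"jaw":1,"tx":0,"ty":0,"tz":0.005,"spin":-0.5},{"jaw":1,"tx":0,"ty":0,"tz":0.005,"spin":-0.6},{"jaw":1,"tx":0,"ty":0,"tz":0.005,"spin":-0.6}]'
python3 -m jog '[{"jaw":1,"tx":0,"ty":0,"tz":0,"spin":-0.1},{"jaw":1,"tx":0,"ty":0,"tz":0,"spin":-0.2},{"jaw":1,"tx":0,"ty":0,"tz":0,"spin":-0.28},{"jaw":1,"tx":0,"ty":0,"tz":0,"spin":-0.32},{"jaw":1,"tx":0,"ty":0,"tz":0,"spin":-0.32}]'
python3 -c "
from h import *
go([.6885,.0108,.107],1.4539+.1);print(bot.get_obs()['wrist_torque'])"
```

```text
t: 60.98
tcp_pos: [0.6873, 0.0103, 0.1066]
ee_rot: [0.262, 0.965, -0.002, -0.014]
force: [-1.4, -2.2, 5.9]
grip_width: 0.009
t: 61.6
tcp_pos: [0.6873, 0.0102, 0.1066]
ee_rot: [0.016, 1.0, 0.001, -0.014]
force: [-1.6, -1.3, 2.9]
grip_width: 0.0092
tcp [0.6873 0.0102 0.1066] yaw 1.5397 -> tx -0.0078 ty 0.0043 tz -0.0028 spin -0.0090 | j6 -0.07 F [-1.6 -1.3  2.9] w 0.0092
[-0.37206663  0.28376588 -0.02346965]
```

```bash

python3 -m jog '[{"jaw":1,"tx":0,"ty":0,"tz":0,"spin":-0.015},{"jaw":1,"tx":0,"ty":0,"tz":0,"spin":-0.025},{"jaw":1,"tx":0,"ty":0,"tz":0,"spin":-0.025}]'
python3 -c "
from h import *
go([.6885,.0108,.107],1.4539+.1);print(bot.get_obs()['wrist_torque'])"
python3 -m jog '[{"jaw":1,"tx":0,"ty":0,"tz":0,"spin":-0.02},{"jaw":1,"tx":0,"ty":0,"tz":0,"spin":-0.025},{"jaw":1,"tx":0,"ty":0,"tz":0,"spin":-0.025}]'
python3 -c "
from h import *
go([.6885,.0108,.107],1.4539+.1);print(bot.get_obs()['wrist_torque'])"
```

```text
t: 61.98
tcp_pos: [0.6873, 0.0102, 0.1066]
ee_rot: [-0.004, 1.0, 0.001, -0.014]
force: [-1.4, -1.9, 3.0]
grip_width: 0.0094
tcp [0.6873 0.0102 0.1066] yaw 1.5785 -> tx -0.0079 ty 0.0042 tz -0.0029 spin 0.0156 | j6 -0.11 F [-1.4 -1.9  3. ] w 0.0094
[-0.29602588  0.29008342 -0.08555563]
t: 62.35
tcp_pos: [0.6872, 0.0101, 0.1066]
ee_rot: [-0.023, 1.0, 0.002, -0.014]
force: [-0.6, -1.1, 2.7]
grip_width: 0.0091
tcp [0.6872 0.0101 0.1066] yaw 1.6174 -> tx -0.0085 ty 0.0040 tz -0.0032 spin 0.0404 | j6 -0.15 F [-0.6 -1.1  2.7] w 0.0091
[-0.28261302  0.23281037 -0.32712921]
```

The torque reached −0.33 Nm, so the plug is at its zero stop. I'll release, raise clear and check.

```bash

python3 -m jog '[{"jaw":0.5,"tx":0,"ty":0,"tz":0,"spin":0},{"jaw":0.5,"tx":0,"ty":0,"tz":0,"spin":0},{"jaw":0.5,"tx":0,"ty":0,"tz":0,"spin":0},{"jaw":0.5,"tx":0,"ty":0,"tz":0,"spin":0},{"jaw":0.5,"tx":0,"ty":0,"tz":-0.2,"spin":0},{"jaw":0.5,"tx":0,"ty":0,"tz":-0.5,"spin":0},{"jaw":0.3,"tx":0,"ty":0,"tz":-0.9,"spin":0},{"jaw":0.3,"tx":0,"ty":0,"tz":-1,"spin":0}]'
python3 -m jog '[{"jaw":0,"tx":0.6,"ty":0,"tz":-0.2,"spin":0.1},{"jaw":0,"tx":0.6,"ty":0,"tz":-0.2,"spin":0.1},{"jaw":0,"tx":0.6,"ty":0,"tz":-0.2,"spin":0.1},{"jaw":0,"tx":0.6,"ty":0,"tz":-0.2,"spin":0.1}]'
cat > fin.py <<'E'
from green import *
f=green("w20.png");h=cv2.cvtColor(f["color"],cv2.COLOR_RGB2HSV)
q=px(f,[.688,.011,.153]);print("head top exp",q.round(1))
u,v=q.astype(int);r=40;s=h[v-r:v+r,u-r:u+r];m=((s[...,0]>45)&(s[...,0]<90)&(s[...,1]>80)&(s[...,2]>20))
ys,xs=np.nonzero(m);P=np.array([pt(f,u-r+a,v-r+b,.153)[:2] for a,b in zip(xs,ys)]);w,V=np.linalg.eigh(np.cov(P.T));print("head",P.mean(0).round(4),(np.sqrt(12*w)).round(4),np.degrees(np.arctan2(V[1,1],V[0,1])).round(1)%180)
b=((h[...,0]>10)&(h[...,0]<28)&(h[...,1]>130)&(h[...,2]>50))
for y in(-.01,.02,.05):
    e=px(f,[.583+.117*y,y,.045]).astype(int);c=np.nonzero(b[e[1]-12:e[1]+12,e[0]])[0]+e[1]-12
    if len(c):print("bar",pt(f,e[0],np.median(c),.045).round(4),"shut exp x",round(.5865+.117*(y-.0235),4))
print(bot.get_obs()["t"])
E
python3 fin.py
```

```text
t: 63.35
tcp_pos: [0.6933, 0.0097, 0.2619]
ee_rot: [-0.023, 1.0, 0.001, -0.01]
force: [0.1, 0.1, 0.2]
grip_width: 0.06
t: 63.85
tcp_pos: [0.6045, 0.0054, 0.2939]
ee_rot: [0.055, 0.998, 0.0, -0.01]
force: [-0.1, -0.3, -0.3]
grip_width: 0.0857
green [11 25 10  8 47] [15.2 28.7]
green [259 230  10  32 185] [263.4 246.1]
head top exp [264.1 252.3]
head [0.6812 0.0111] [0.0064 0.0331] 179.7
bar [ 0.5827 -0.0102  0.045 ] shut exp x 0.5826
bar [0.5859 0.0192 0.045 ] shut exp x 0.5861
bar [0.5899 0.0497 0.045 ] shut exp x 0.5896
63.9
```

The key is in the lock at the zero end of its play and the drawer bar is at its shut position to 0.3 mm. Last, a numeric check of the dish, tongs and bystanders against the first pictures.

```bash
python3 - <<'E'
from h import *
for n in("top","scene"):
    f=grab(n,n+"9.png");a=cv2.imread(f"pics/{n}0.png").astype(int);b=f["color"][:,:,::-1].astype(int);d=np.abs(a-b).max(2)
    for k,p in dict(crock=[.71,.333,.06],jar=[.755,-.228,.045],tin=[.695,-.365,.055],tongs=[.4305,-.243,.09],dish=[.507,.299,.015],small=[.505,-.262,.05],big=[.35,-.24,.1]).items():
        u,v=px(f,p).astype(int);s=d[v-14:v+15,u-14:u+15];print(n,k,(u,v),"changed px",int((s>40).sum()),"of",s.size)
    h=cv2.cvtColor(f["color"],cv2.COLOR_RGB2HSV);
    u,v=px(f,[.507,.299,.02]).astype(int);s=h[v-22:v+23,u-22:u+23]
    for nm,m in(("white",(s[...,1]<70)&(s[...,2]>80)),("brown",(s[...,0]<20)&(s[...,1]>80)&(s[...,2]>50))):
        N,l,st,c=cv2.connectedComponentsWithStats(m.astype(np.uint8))
        for i in range(1,N):
            if st[i,4]>15:print(n,nm,st[i,4],pt(f,*(c[i]+[u-22,v-22]),.026).round(3))
E
```

```text
top crock (np.int64(142), np.int64(143)) changed px 0 of 841
top jar (np.int64(330), np.int64(129)) changed px 0 of 841
top tin (np.int64(378), np.int64(146)) changed px 0 of 841
top tongs (np.int64(344), np.int64(234)) changed px 2 of 841
top dish (np.int64(155), np.int64(213)) changed px 110 of 841
top small (np.int64(347), np.int64(210)) changed px 0 of 841
top big (np.int64(345), np.int64(264)) changed px 1 of 841
top white 51 [0.57  0.351 0.026]
top white 55 [0.486 0.289 0.026]
top white 39 [0.458 0.358 0.026]
top white 18 [0.444 0.242 0.026]
top brown 47 [0.524 0.302 0.026]
scene crock (np.int64(380), np.int64(299)) changed px 0 of 841
scene jar (np.int64(138), np.int64(240)) changed px 0 of 841
scene tin (np.int64(107), np.int64(207)) changed px 0 of 841
scene tongs (np.int64(198), np.int64(153)) changed px 62 of 841
scene dish (np.int64(377), np.int64(243)) changed px 190 of 841
scene small (np.int64(180), np.int64(177)) changed px 1 of 841
scene big (np.int64(211), np.int64(137)) changed px 5 of 841
scene white 47 [0.425 0.306 0.026]
scene white 100 [0.496 0.292 0.026]
scene brown 97 [0.535 0.304 0.026]
scene brown 56 [0.573 0.331 0.026]
```

All is in place, and the robot is clear and touching nothing. Handing in.

```bash
python3 -c "
from plant import bot
bot.finish_job()"
```

```text
the job is handed in; nothing more can be done
```

I did the whole task in the order asked and handed it in at about 64 s of robot time; no verdict is reported. I unlocked the drawer and pulled it about 136 mm open. With the tongs I put the two lumps that were there (one white, one brown) into the blue dish and stood the tongs back in their rest. Then I pushed the drawer shut, turned the key back and left it in the lock.

**Last checks that agreed:**
- **Lumps:** both are seen in the dish, and the shaded rear of the drawer was empty when I looked.
- **Tongs:** the bridge and both tips appear where they should in the rest.
- **Drawer:** the handle is back within 0.3 mm of its shut position.
- **Key:** it sits in the lock at the zero end of its play. Torque rose to −0.33 Nm against the stop when I turned it back.
- **Bystanders:** no pixels changed around the crock, jar and tin in either fixed camera.

**What disagreed or was not tested:**
- **Fingertips:** they really stand about 15 mm behind the TCP, not 11 mm ahead. My first grasp at the drawer handle closed on nothing because of this. I found it by touching the counter with the shut fingers at about 23 N, and corrected for it. The first key grip, made before that, held only the top few millimetres of the head, but the key went fully in and turned.
- **Scene camera:** it places the lumps about 10 mm farther out than the other two cameras. It also shows 62 of 841 pixels changed around the tongs, which I put down to a shift of a millimetre or so.
- **Bolt:** I did not tug the drawer afterwards to prove it was barred.

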